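Take the inside width of the cezve's neck

TASK

We need a new lid for the cezve: squeeze the orange pads of the inside gauge, put it down into the cezve's neck until its flange sits on the rim, let the plungers spring out to the wall, and press the red button fully down to lock them there. Then lift the gauge out by its bare metal flats so that it keeps the width it took, and stand it upright, back on the cork coaster. Be gentle: do not press or jam anything hard, leave the cezve standing where it is and do not disturb the cups.

Things in the scene. Friction and masses are not known exactly. Their poses are not given: they have to be found in the camera images.
- gauge: Inside gauge, aluminium, 0.4 kg, up to 132 mm tall, upright on the coaster; origin centre of its foot's underside, z up. From the foot up: round barrel 46.4 mm wide (41 mm at the foot, 4 mm lead-in), 0 to 38 mm; dark round flange 72 mm wide, 38 to 43 mm; square core, 24 mm along x by 22 mm along y, 43 to 95 mm; red lock button on top. Orange pads on the core's +y and -y sides.
- gauge_grip (a point): Centre of the gauge's core, 76 mm above its foot, axes as the gauge's: the height for pinching the pads (along the gauge's y) or the bare metal flats. The flats, with black grooves, face the gauge's +x and -x, 24 mm apart, and do not move: held there, the plungers are not affected.
- pad_l (a point): Middle of the outer face of the orange pad on the gauge's +y side (another on -y); pads are 22 mm wide along x, 62 to 92 mm above the foot. Each pad is one piece with the plunger on its side. A spring pushes both out equally; pinching the pads with 12 N or more draws the plungers in, letting go lets them out. Once locked they hold only 1 to 2 N each: pinching the pads spoils the reading.
- gauge_seat (a point): underside of the gauge's flange, on its axis, 38 mm above its foot; rests on the cezve's rim when the gauge is fully in
- lock (a joint): Travel of the red lock button (24 mm wide, on the gauge's axis) in m: 0 up (plungers free), 0.010 fully down (locked), at a hard stop. Its cap is screwed to a different height each time: its top is 121 to 132 mm above the foot when up, 10 mm lower when down. It slides stiffly, 2 to 4 N at first, 10 N at the end, and stays where it is left. Over 20 N on it is too much.
- jaw_l (a joint): How far the plunger on the gauge's +y side is out, m: 0 fully in (42 mm across both plungers, 36 mm over both pads), 0.009 fully out (60 mm across, 54 mm over the pads). In a 50 mm bore about 0.004 (44 mm over the pads). The other plunger moves equally.
- jaw_l_point (a point): outermost point of the plunger on the gauge's +y side, a 9 mm steel pin with a round end that comes out of the barrel 19 mm above the foot
- jaw_r_point (a point): outermost point of the plunger on the gauge's -y side
- cezve: Stainless steel cezve (loose, 0.35 to 0.5 kg, 96 mm tall); origin: centre of its underside, z up. Straight round neck, 50 mm inside, 56 mm outside, open over 40 mm deep; belly 92 mm wide. The handle with a dark wooden grip runs out along its +x to 192 mm from the axis, its top 108 mm high at the end and below the rim within 100 mm of the axis.
- cezve_rim (a point): centre of the cezve's mouth, at the height of the rim, 96 mm above its underside
- coaster: round cork coaster, fixed to the counter, 110 mm in diameter, 6 mm thick; origin at the centre of its underside
- cup_a: small white porcelain cup, 64 mm wide, 54 mm tall, handle to its +y, on a saucer; origin at the centre of its foot; leave alone
- cup_b: the second such cup, on its saucer; leave alone
- saucer_a: white saucer of cup_a, 113 mm wide, 14 mm high; origin at the centre of its underside
- saucer_b: white saucer of cup_b, the same
There are look-alikes about, which are no part of the job. Several things have the shape of the cezve; the one meant has the colours described above.

How it is judged:
By the outcome, as a careful person would: the job done as asked, in the order asked, and still so for the second after the job is handed in, with the robot touching nothing.
It also fails if it takes over 72 s, if anything falls off the work surface, if the arm or the gripper's body presses on something with over 40 N, if the wrist force passes 120 N, or if a joint passes its speed limit or range.

ROBOT

A 6-joint arm with a two-finger parallel gripper is mounted at the origin on the work surface. World frame = base frame: x ahead of the robot, y to its left, z up, the work surface at z = 0. Lengths are in mm, angles in rad, forces in N, time in s.
With the tool pointing down it reaches from about 350 to 975 mm from the base axis. Payload 7.1 kg.
Tool frame: the origin (TCP) lies at the very end of the fingers, on their centre line; the grasp point (between the pads) lies 19 mm behind it (ctrl.grip_point_offset is the distance from the TCP to the grasp point, in mm); x points along the fingers, y is the direction in which the jaws open and shut, and the axes are right-handed (so a half turn about x gives the same grasp; the last joint's range is limited). The gripper opens to 88 mm and grips with 3 to 60 N. Pads are 20 mm wide; open, the fingers measure 115 mm over their backs; the gripper's body (75 mm by 178 mm) begins 61 mm behind the grasp point.
Start: joints at [1.135, 0.423, 1.63, -0, 1.089, -0.019], TCP at [252.99, 571.49, 222.675] pointing down, gripper open.
Joint ranges: [-3, 3], [-0.9, 2.11], [0.09, 2.58], [-1.31, 4.45], [0.11, 2.69], [-2.54, 2.54]. Speed limits (rad/s): [2.39, 2.39, 3.01, 3.14, 3.14, 3.14].

INTERFACE

Orientations are given as a rotation vector (axis times angle).
In Python, from workcell import ctrl, vision, workorder gives the robot as it stands.
- The arm moves only by the shell command python3 -m crank 'ROWS'. ROWS is JSON, a list of rows, each a list of 3 entries, a list of its own where there are three numbers: the shift along the tool's x, y, z in m, then the turn, a rotation vector about the tool's x, y, z in rad, then the finger opening in m, from 0 to 0.0878. In form: [[[dx, dy, dz], [wx, wy, wz], jaw], ...]. A call has exactly 8 rows; each row shifts and turns the commanded pose from where the row before left it, along the tool's axes as they then stand; what a row does not reach is not made up. A row lasts 1/12 s, in which the tool goes at most 41.7 mm and 7.16 degrees, less where a joint would pass 70% of its speed; a pose out of reach is approached as far as the arm can. A call with a gripper value outside its range is refused whole. The fingers move at their own pace and stop on an object; the grip force is fixed at half the most. Time passes only in rows, so rows that do not move let the fingers close, or fill a call up. It gives the time, the measured TCP pose, the force and the opening at its end, in the units of the state.
- ctrl.get_obs(): the state, without advancing time (a new reading comes with each control period).
- vision.get_image(name): name is "scene" or "top" or "wrist"; returns a dict with "img" (384x512x3 uint8, blue, green, red), "mtx" (3x3 intrinsics, pixels), "rvec" (rotation vector, rad) and "tvec" (3), from world to camera coordinates, as OpenCV has them; the wrist camera has in their place "hand_eye" (4x4, takes a point from camera to tool coordinates, whose origin is the TCP and whose axes are the tool frame's). Camera axes: x right, y down, z forward; pixel columns grow to the right and rows downward; lengths in mm; the calibration is good to about 2 mm. A picture is of the moment at which its call begins: read the wrist's pose just before it. There is no depth.
- workorder.close_job(): hands the job in, once; it reports no verdict.
The state is a dict: "t": time; "qpos": joint angles; "qvel": joint speeds; "joint_torque": joint torques, N m; "ee_pos": TCP position; "orientation": TCP orientation; "ft_force": force on the tool from outside, world axes, zero at the start; "moment": the same for the moment, N m; "width": finger opening in mm.
Only numpy, scipy, OpenCV 4.12 (cv2) and the standard library are available. Lean on these libraries where they do the work, as an engineer would, in place of code of your own. Each camera call takes 0.05 s, during which the arm holds its last target.

## Working session

There is one attempt and no reset: what is moved stays moved. The work goes in short steps, Python scripts to look and compute and a shell command to move; the robot and the scene stay as the last step left them, time stands still between calls to the robot, and variables do not carry over. Pictures are saved under pics/ and viewed, and the job is handed in when it is done.

```bash
ls; mkdir -p pics; python3 - <<'E'
from workcell import ctrl, vision
import cv2
o=ctrl.get_obs();print(o, ctrl.grip_point_offset)
for n in ["scene","top","wrist"]:
    d=vision.get_image(n);cv2.imwrite(f"pics/{n}0.png",d["img"])
    print(n,{k:v for k,v in d.items() if k!="img"})
E
```

```text
pics
{'t': 0.0, 'qpos': array([ 1.13499919e+00,  4.23873151e-01,  1.63066450e+00, -3.55040581e-05,
        1.08858184e+00, -1.90205648e-02]), 'qvel': array([-7.74464580e-04, -7.55433763e-05, -8.42773918e-04,  1.01401765e-03,
       -1.12951028e-03,  7.72147698e-04]), 'joint_torque': array([-5.18126963e-04, -5.44626045e+01, -2.73659492e+01,  6.43709418e-02,
        2.27423193e-02, -1.05773036e-04]), 'ee_pos': array([252.77784577, 571.00922378, 221.89153489]), 'orientation': array([ 0.32572665,  1.54627934, -0.32808847]), 'ft_force': array([0.38331586, 0.62102402, 1.29897164]), 'moment': array([ 0.02068444, -0.00237813,  0.00136446]), 'width': 87.91741707976705} 18.700000000000003
scene {'mtx': array([[404.70066183,   0.        , 255.98128118],
       [  0.        , 404.70066183, 193.4628256 ],
       [  0.        ,   0.        ,   1.        ]]), 'rvec': array([ 1.53783448,  1.99400559, -0.83044613]), 'tvec': array([ 190.44069044, -315.8395018 , 1461.33189337])}
top {'mtx': array([[441.9416186 ,   0.        , 257.22905388],
       [  0.        , 441.9416186 , 196.00134184],
       [  0.        ,   0.        ,   1.        ]]), 'rvec': array([ 1.93321755, -2.25493293,  0.2582495 ]), 'tvec': array([ 12.06902154, 583.97288849, 972.43197224])}
wrist {'mtx': array([[329.9016049 ,   0.        , 253.22984752],
       [  0.        , 329.9016049 , 189.0298126 ],
       [  0.        ,   0.        ,   1.        ]]), 'hand_eye': array([[ 1.07030283e-04, -2.65314579e-01,  9.64161897e-01,
        -1.63459834e+02],
       [ 9.99999916e-01,  4.09392892e-04,  1.64664106e-06,
        -2.08202049e-01],
       [-3.95157905e-04,  9.64161816e-01,  2.65314600e-01,
        -7.36877085e+01],
       [ 0.00000000e+00,  0.00000000e+00,  0.00000000e+00,
         1.00000000e+00]])}
```

View pics/scene0.png

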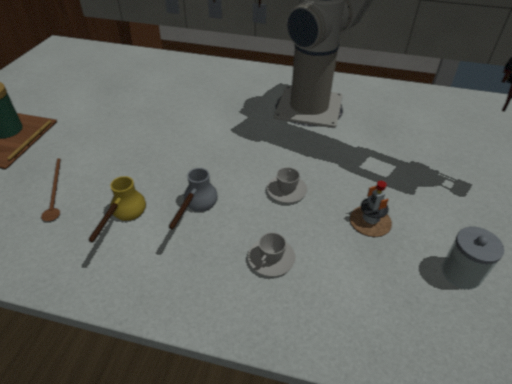

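View pics/top0.png

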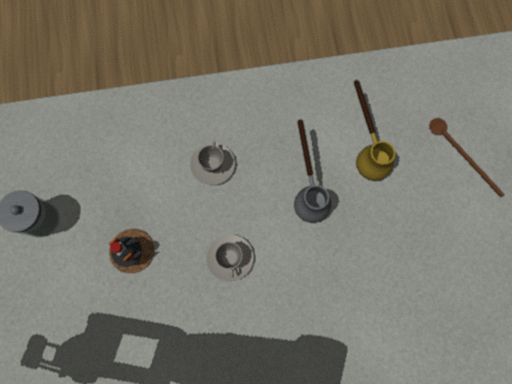

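View pics/wrist0.png

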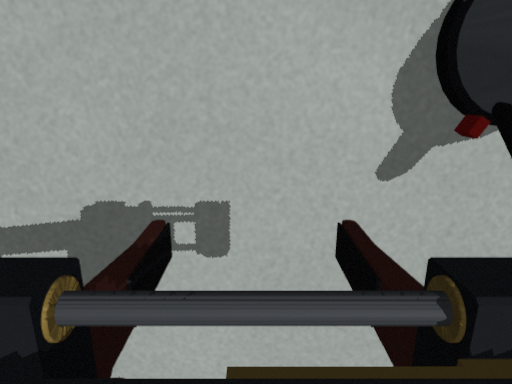

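The steel cezve is at about (313,203) in top and (200,188) in scene. The gauge is on the coaster at (130,250) in top and (374,210) in scene. Next I'll crop in and measure.

```bash
cat > h.py <<'E'
import numpy as np, cv2
from scipy.spatial.transform import Rotation as R
from workcell import ctrl, vision
def cam(n):
    o=ctrl.get_obs(); d=vision.get_image(n); K=d["mtx"]
    if n=="wrist":
        Rt=R.from_rotvec(o["orientation"]).as_matrix(); H=d["hand_eye"]
        Rc=Rt@H[:3,:3]; C=Rt@H[:3,3]+o["ee_pos"]
    else:
        Rw=R.from_rotvec(d["rvec"]).as_matrix(); Rc=Rw.T; C=-Rc@d["tvec"]
    return dict(img=d["img"],K=K,Rc=Rc,C=C)
def ray(c,uv):
    K=c["K"]; v=np.array([(uv[0]-K[0,2])/K[0,0],(uv[1]-K[1,2])/K[1,1],1.]); v=c["Rc"]@v
    return v/np.linalg.norm(v)
def onz(c,uv,z):
    v=ray(c,uv); return c["C"]+v*(z-c["C"][2])/v[2]
def proj(c,p):
    q=c["K"]@(c["Rc"].T@(np.array(p,float)-c["C"])); return q[:2]/q[2]
def tri(cs,uvs):
    A=np.zeros((3,3));b=np.zeros(3)
    for c,u in zip(cs,uvs):
        v=ray(c,u);P=np.eye(3)-np.outer(v,v);A+=P;b+=P@c["C"]
    p=np.linalg.solve(A,b)
    return p,[np.linalg.norm(np.cross(p-c["C"],ray(c,u))) for c,u in zip(cs,uvs)]
def cent(m,box=None):
    if box is not None:
        k=np.zeros_like(m);x0,y0,x1,y1=box;k[y0:y1,x0:x1]=1;m=m*k
    ys,xs=np.nonzero(m); return (xs.mean(),ys.mean()),len(xs)
E
python3 - <<'E'
from h import *
a=[]
for n,bx in [("scene",[(340,170,400,240),(160,155,240,230)]),("top",[(95,215,170,285),(280,100,345,230)])]:
    c=cam(n); print(n,c["C"])
    for b in bx:
        x0,y0,x1,y1=b; a.append(cv2.resize(c["img"][y0:y1,x0:x1],(390,290),interpolation=cv2.INTER_NEAREST))
    if n=="top":
        for uv in [(131,250),(316,198),(212,158),(228,256)]: print(uv,onz(c,uv,50))
cv2.imwrite("pics/crop1.png",np.vstack([np.hstack(a[:2]),np.hstack(a[2:])]))
E
```

```text
scene [1277.08589124  122.0679751   790.98937156]
top [ 337.03330235  -49.38871816 1082.0181348 ]
(131, 250) [500.56951537 233.69578447  50.        ]
(316, 198) [ 557.0270158  -216.20129608   50.        ]
(212, 158) [695.46753106  17.36823002  50.        ]
(228, 256) [452.07602977  11.20650076  50.        ]
```

View pics/crop1.png

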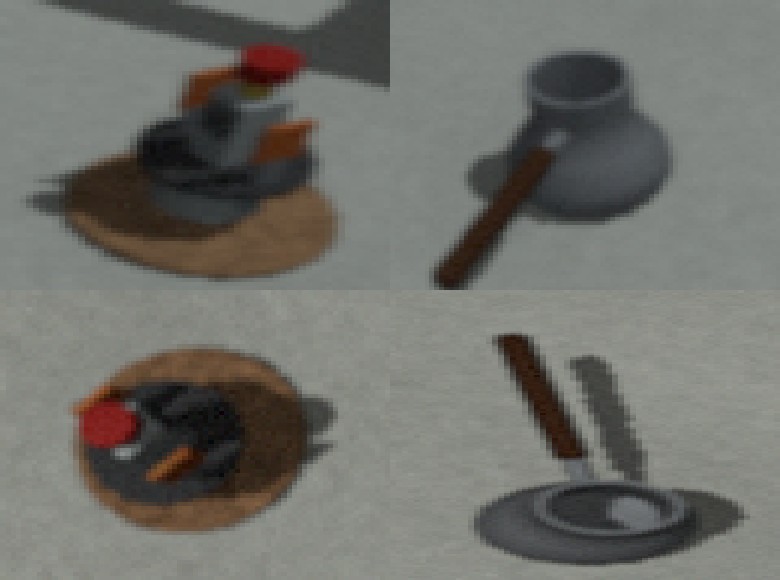

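```bash
python3 - <<'E'
from h import *
T=cam("top");S=cam("scene")
def red(i): 
    b,g,r=[i[...,k].astype(int) for k in range(3)]; return ((r>110)&(g<60)&(b<70)).astype(np.uint8)
def ora(i):
    b,g,r=[i[...,k].astype(int) for k in range(3)]; return ((r>100)&(g>50)&(r-g>35)&(g-b>20)&(r>2.5*b)).astype(np.uint8)
bt=(90,215,170,285);bs=(340,170,400,240)
rt,n1=cent(red(T["img"]),bt);rs,n2=cent(red(S["img"]),bs)
print(rt,n1,rs,n2,tri([T,S],[rt,rs]))
for c,b in((T,bt),(S,bs)):
    x0,y0,x1,y1=b
    n,l,st,ce=cv2.connectedComponentsWithStats(ora(c["img"])[y0:y1,x0:x1])
    for i in range(1,n): print(st[i],ce[i]+[x0,y0])
# coaster cork
def cork(i):
    b,g,r=[i[...,k].astype(int) for k in range(3)]; return ((r-b>22)).astype(np.uint8)
for c,b in((T,bt),(S,bs)):
    x0,y0,x1,y1=b
    m=cork(c["img"])[y0:y1,x0:x1]; ct=max(cv2.findContours(m,0,2)[0],key=cv2.contourArea)
    h=cv2.convexHull(ct); e=cv2.fitEllipse(h); print(e, onz(c,np.array(e[0])+[x0,y0],6))
o=ctrl.get_obs();print(R.from_rotvec(o["orientation"]).as_matrix().round(3))
E
```

```text
(np.float64(114.70666666666666), np.float64(246.73333333333332)) 75 (np.float64(381.3333333333333), np.float64(183.33333333333334)) 9 (array([500.87984481, 245.90049956, 127.06780475]), [np.float64(1.0244787295120263), np.float64(1.0244787295120448)])
[20 23  6  7 12] [112.5 241. ]
[34 38  7  8 15] [126.8 256.6]
[33 17  1  1  1] [373. 187.]
[43 30  3  1  3] [384. 200.]
((40.589298248291016, 35.4347038269043), (43.528926849365234, 45.89142608642578), 61.315494537353516) [506.63753514 246.84801291   6.        ]
((30.7534122467041, 51.31156539916992), (28.29627799987793, 41.359622955322266), 104.2964096069336) [516.76494449 245.39731734   6.        ]
[[-0.     0.405  0.914]
 [-0.     0.914 -0.405]
 [-1.    -0.     0.   ]]
```

```bash
python3 -m crank '[[[0,-0.02,0.036],[0,0,0],0.0878],[[0,-0.02,0.036],[0,0,0],0.0878],[[0,-0.02,0.036],[0,0,0],0.0878],[[0,-0.02,0.036],[0,0,0],0.0878],[[0,-0.02,0.036],[0,0,0],0.0878],[[0,-0.02,0.036],[0,0,0],0.0878],[[0,-0.02,0.036],[0,0,0],0.0878],[[0,-0.02,0.036],[0,0,0],0.0878]]'
python3 -m crank '[[[0,-0.018,0.034],[0,0,0],0.0878],[[0,-0.018,0.034],[0,0,0],0.0878],[[0,0,0],[0.12,0,0],0.0878],[[0,0,0],[0.12,0,0],0.0878],[[0,0,0],[0.12,0,0],0.0878],[[0,0,0],[0.12,0,0],0.0878],[[0,0,0],[0.12,0,0],0.0878],[[0,0,0],[0,0,0],0.0878]]'
python3 - <<'E'
from h import *
c=cam("wrist");cv2.imwrite("pics/w1.png",c["img"])
E
```

```text
t: 1.02
ee_pos: [452.5, 306.9, 222.9]
orientation: [0.327, 1.546, -0.327]
ft_force: [0.9, 0.6, -0.1]
width: 87.4
t: 1.68
ee_pos: [499.3, 248.1, 222.7]
orientation: [0.796, 1.42, -0.796]
ft_force: [-0.0, 0.1, -0.5]
width: 87.8
```

View pics/w1.png

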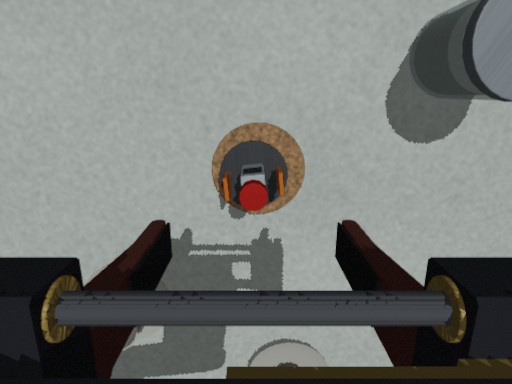

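```bash
python3 - <<'E'
from h import *
c=cam("wrist")
x0,y0,x1,y1=200,110,320,225
cv2.imwrite("pics/w1c.png",cv2.resize(c["img"][y0:y1,x0:x1],None,fx=5,fy=5,interpolation=cv2.INTER_NEAREST))
i=c["img"][y0:y1,x0:x1].astype(int);b,g,r=i[...,0],i[...,1],i[...,2]
m=((r>100)&(g<50)&(b<60)).astype(np.uint8)
ct=max(cv2.findContours(m,0,2)[0],key=cv2.contourArea);(u,v),rad=cv2.minEnclosingCircle(ct);u+=x0;v+=y0;print("red",u,v,rad)
for z in(120,128,132):print(z,onz(c,(u,v),z))
m=((r>110)&(g>45)&(r-g>50)&(g>b*1.5)&(r>3.2*b)).astype(np.uint8)
n,l,st,ce=cv2.connectedComponentsWithStats(m)
for k in range(1,n):
    if st[k][4]>8:
        ys,xs=np.nonzero(l==k);print(st[k],ce[k]+[x0,y0]);
        print([(y+y0,(xs[ys==y]+x0).min(),(xs[ys==y]+x0).max()) for y in np.unique(ys)])
E
```

```text
red 253.01898574829102 196.6519012451172 14.45019245147705
120 [501.82364263 241.98874355 120.        ]
128 [500.55732299 244.02911376 128.        ]
132 [499.92416318 245.04929886 132.        ]
[79 62  5 24 94] [280.89361702 183.88297872]
[(np.int64(172), np.int64(280), np.int64(281)), (np.int64(173), np.int64(279), np.int64(281)), (np.int64(174), np.int64(279), np.int64(282)), (np.int64(175), np.int64(279), np.int64(282)), (np.int64(176), np.int64(279), np.int64(282)), (np.int64(177), np.int64(279), np.int64(282)), (np.int64(178), np.int64(279), np.int64(282)), (np.int64(179), np.int64(279), np.int64(282)), (np.int64(180), np.int64(279), np.int64(282)), (np.int64(181), np.int64(279), np.int64(282)), (np.int64(182), np.int64(279), np.int64(282)), (np.int64(183), np.int64(279), np.int64(282)), (np.int64(184), np.int64(279), np.int64(282)), (np.int64(185), np.int64(279), np.int64(282)), (np.int64(186), np.int64(279), np.int64(283)), (np.int64(187), np.int64(280), np.int64(283)), (np.int64(188), np.int64(280), np.int64(283)), (np.int64(189), np.int64(280), np.int64(283)), (np.int64(190)
[... 741 characters left out ...]
int64(186), np.int64(224), np.int64(227)), (np.int64(187), np.int64(224), np.int64(227)), (np.int64(188), np.int64(224), np.int64(227)), (np.int64(189), np.int64(224), np.int64(227)), (np.int64(190), np.int64(224), np.int64(227)), (np.int64(191), np.int64(224), np.int64(228)), (np.int64(192), np.int64(224), np.int64(228)), (np.int64(193), np.int64(225), np.int64(228)), (np.int64(194), np.int64(225), np.int64(228)), (np.int64(195), np.int64(225), np.int64(228)), (np.int64(196), np.int64(225), np.int64(228)), (np.int64(197), np.int64(225), np.int64(228)), (np.int64(198), np.int64(225), np.int64(228)), (np.int64(199), np.int64(225), np.int64(228)), (np.int64(200), np.int64(226), np.int64(228))]
```

View pics/w1c.png

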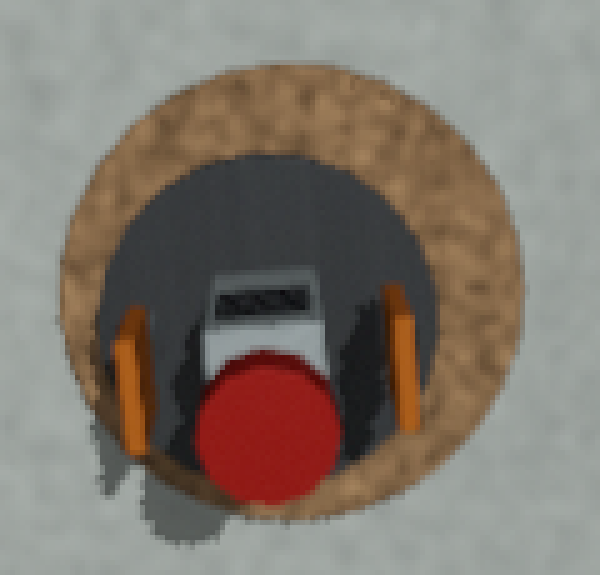

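```bash
python3 - <<'E'
from h import *
c=cam("wrist")
P=[onz(c,u,98)[:2] for u in[(280.6,173),(282,196),(225,178),(227.6,200.5)]]
print(np.round(P,1)); print("mid",np.mean(P,0))
d=(np.array(P[0])+P[1]-P[2]-P[3])/2; print("gap",np.linalg.norm(d),"ang",np.degrees(np.arctan2(d[1],d[0])))
for a,b in((0,1),(2,3)):
    e=P[a]-P[b];print(np.degrees(np.arctan2(e[1],e[0])),np.linalg.norm(e))
Rt=R.from_rotvec(ctrl.get_obs()["orientation"]).as_matrix();print(Rt.round(3),"tooly ang",np.degrees(np.arctan2(Rt[1,1],Rt[0,1])))
T=cam("top")
p=tri([c,T],[(253,196.6),(114.7,246.7)]);print(p)
i=c["img"][110:225,200:320].astype(int);m=((i[...,2]-i[...,0]>25)).astype(np.uint8)
ct=max(cv2.findContours(m,0,2)[0],key=cv2.contourArea);e=cv2.fitEllipse(cv2.convexHull(ct));print(e,onz(c,np.array(e[0])+[200,110],6))
# cezve rim, top view crop
y0,x0=170,285
cv2.imwrite("pics/rim.png",cv2.resize(T["img"][y0:y0+60,x0:x0+60],None,fx=10,fy=10,interpolation=cv2.INTER_CUBIC))
E
```

```text
[[514.5 268.2]
 [527.3 250.9]
 [474.7 237.9]
 [487.5 221. ]]
mid [500.98721761 244.52508294]
gap 49.934379114175556 ang 37.087073534900625
126.64337185118562 21.522959236059446
127.11267648250653 21.23618391463388
[[ 0.     0.848  0.529]
 [-0.     0.529 -0.848]
 [-1.     0.     0.   ]] tooly ang 31.954740389998985
(array([499.84949483, 245.26484723, 132.57615885]), [np.float64(0.11580845593628893), np.float64(0.11580845593632536)])
((57.821533203125, 57.855491638183594), (90.7548828125, 92.54714965820312), 84.28042602539062) [505.93901895 245.92221874   6.        ]
```

View pics/rim.png

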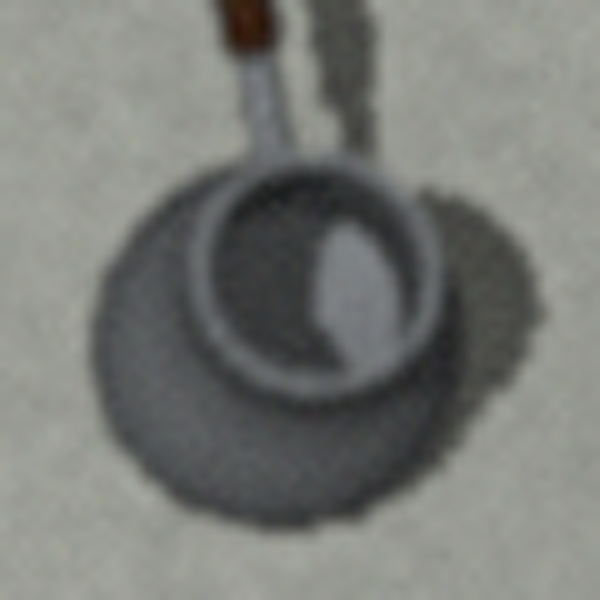

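```bash
python3 -m crank '[[[0,0,0],[-0.089,0,0],0.0878],[[0.01,-0.001,0.004],[0,0,0],0.0878],[[0.025,0,0],[0,0,0],0.0878],[[0.025,0,0],[0,0,0],0.0878],[[0.025,0,0],[0,0,0],0.0878],[[0.025,0,0],[0,0,0],0.0878],[[0.01,0,0],[0,0,0],0.0878],[[0,0,0],[0,0,0],0.0878]]'
python3 - <<'E'
from h import *
c=cam("wrist");cv2.imwrite("pics/w2.png",c["img"])
E
```

```text
t: 2.55
ee_pos: [498.9, 243.3, 99.9]
orientation: [0.721, 1.45, -0.728]
ft_force: [-1.2, -1.1, 0.4]
width: 87.7
```

View pics/w2.png

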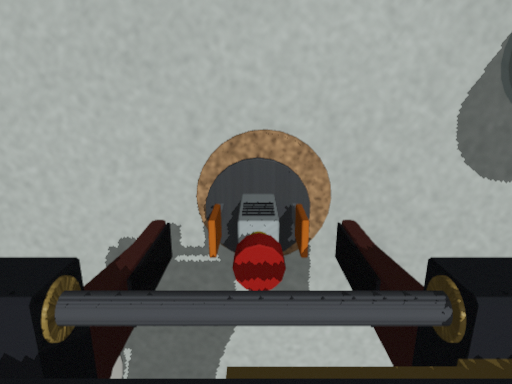

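```bash
python3 - <<'E'
from h import *
c=cam("wrist");o=ctrl.get_obs();Rt=R.from_rotvec(o["orientation"]).as_matrix()
x0,y0,x1,y1=190,190,330,280
cv2.imwrite("pics/w2c.png",cv2.resize(c["img"][y0:y1,x0:x1],None,fx=5,fy=5,interpolation=cv2.INTER_NEAREST))
i=c["img"][y0:y1,x0:x1].astype(int);b,g,r=i[...,0],i[...,1],i[...,2]
m=((r>150)&(g>65)&(r-g>50)&(g>b*1.5)&(r>3.2*b)).astype(np.uint8)
n,l,st,ce=cv2.connectedComponentsWithStats(m)
for k in range(1,n):
    if st[k][4]>8:
        q=ce[k]+[x0,y0];p=onz(c,q,98);print(st[k],q,p,"tool",Rt.T@(p-o["ee_pos"]))
m=((r>100)&(g<50)&(b<60)).astype(np.uint8)
q,n=cent(m);q=np.array(q)+[x0,y0];print("red",q,Rt.T@(onz(c,q,128)-o["ee_pos"]))
E
```

```text
[ 17  29   7  36 214] [209.94859813 236.6635514 ] [480.2515304  229.52679589  98.        ] tool [  4.8131249  -25.47468172  -0.581527  ]
[109  29   7  36 191] [301.90575916 234.84293194] [519.79477469 260.55642399  98.        ] tool [ 4.80071253 24.77672434 -1.7225901 ]
red [256.41275572 255.1143201 ] [-25.19295775  -0.2787207   -4.61903409]
```

View pics/w2c.png

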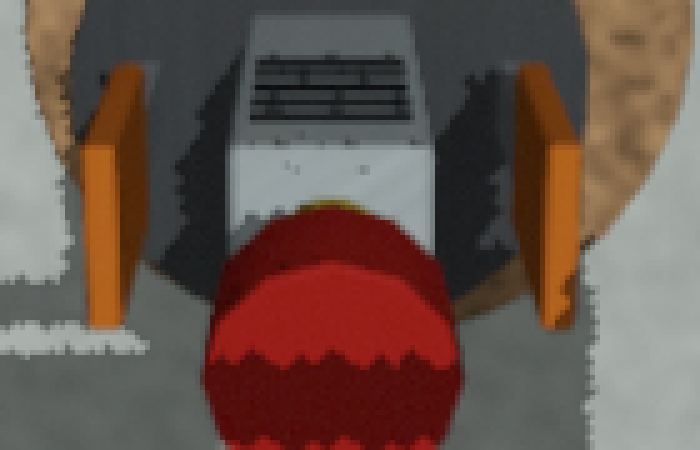

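```bash
python3 -m crank '[[[0.01,0,-0.001],[-0.02,0,0],0.0878],[[0.01,0,0],[0,0,0],0.0878],[[0.01,0,0],[0,0,0],0.0878],[[0.0065,0,0],[0,0,0],0.0878],[[0,0,0],[0,0,0],0.07],[[0,0,0],[0,0,0],0.06],[[0,0,0],[0,0,0],0.03],[[0,0,0],[0,0,0],0.03]]'
python3 -m crank '[[[0,0,0],[0,0,0],0.03],[[0,0,0],[0,0,0],0.03],[[0,0,0],[0,0,0],0.03],[[0,0,0],[0,0,0],0.03],[[0,0,0],[0,0,0],0.03],[[0,0,0],[0,0,0],0.03],[[0,0,0],[0,0,0],0.03],[[0,0,0],[0,0,0],0.03]]'
python3 - <<'E'
from h import *
c=cam("wrist");cv2.imwrite("pics/w3.png",c["img"])
E
```

```text
t: 3.32
ee_pos: [500.5, 245.3, 66.5]
orientation: [0.709, 1.452, -0.708]
ft_force: [-0.9, 0.2, -0.6]
width: 64.5
t: 3.98
ee_pos: [500.6, 245.4, 66.7]
orientation: [0.709, 1.451, -0.708]
ft_force: [-0.7, 0.2, 5.7]
width: 34.8
```

View pics/w3.png

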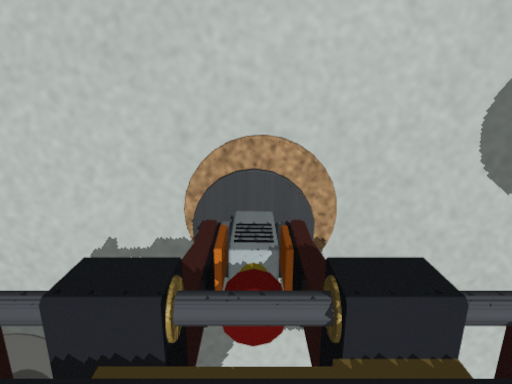

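```bash
python3 - <<'E'
from h import *
o=ctrl.get_obs();print(o["qpos"].round(3),o["ft_force"],o["moment"])
T=cam("top");S=cam("scene")
print(onz(T,(316.1,197.4),96),onz(S,(198.3,174.9),96),tri([T,S],[(316.1,197.4),(198.3,174.9)]))
def blob(c,b,f):
    x0,y0,x1,y1=b;i=c["img"][y0:y1,x0:x1].astype(int);m=f(i).astype(np.uint8);return m
# handle dir (wood)
b=(290,110,330,190);x0,y0,x1,y1=b;i=T["img"][y0:y1,x0:x1].astype(int)
m=(i[...,2]-i[...,0]>20).astype(np.uint8);ys,xs=np.nonzero(m);print((xs.min()+x0,ys.min()+y0),(xs.mean()+x0,ys.mean()+y0),onz(T,(xs.mean()+x0,ys.mean()+y0),95))
E
```

```text
[ 0.434  0.552  1.869  0.     0.719 -0.229] [0.02626024 0.95950963 6.0735777 ] [-0.05071721  0.05270964 -0.05270215]
[ 548.57467389 -209.24939622   96.        ] [ 556.31212592 -208.19012248   96.        ] (array([ 549.99615426, -210.64389104,   89.91999863]), [np.float64(0.41593406137222366), np.float64(0.41593406137217237)])
(np.int64(299), np.int64(120)) (np.float64(304.6666666666667), np.float64(147.38967136150234)) [ 672.08361807 -204.90944662   95.        ]
```

```bash
python3 -m crank '[[[-0.004,0,0],[0,0,0],0.03],[[-0.018,0,0],[0,0,0],0.03],[[-0.018,0,0],[0,0,0],0.03],[[-0.018,0,0],[0,0,0],0.03],[[-0.018,0,0],[0,0,0],0.03],[[-0.018,0,0],[0,0,0],0.03],[[-0.018,0,0],[0,0,0],0.03],[[-0.018,0,0],[0,0,0],0.03]]'
python3 - <<'E'
from h import *
c=cam("scene");cv2.imwrite("pics/s4.png",cv2.resize(c["img"][60:260,150:450],None,fx=2.6,fy=2.6))
E
```

```text
t: 4.8
ee_pos: [498.7, 244.4, 195.9]
orientation: [0.706, 1.454, -0.711]
ft_force: [0.0, -0.2, -5.6]
width: 34.5
```

View pics/s4.png

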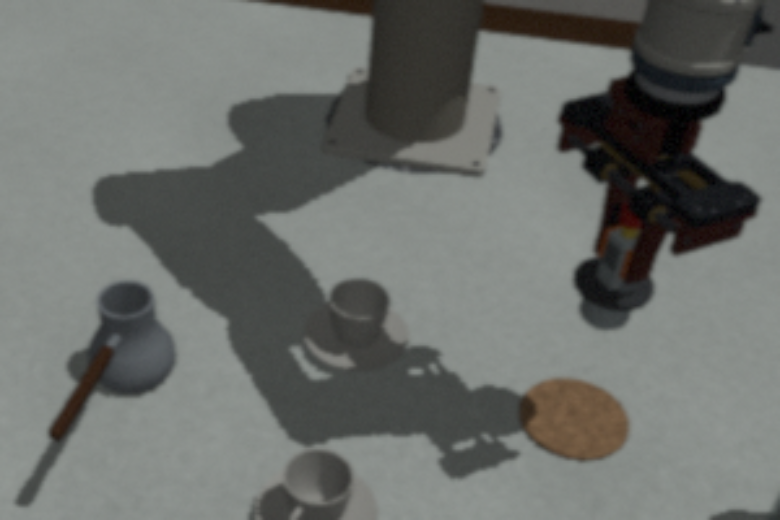

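```bash
python3 -m crank '[[[0,-0.005,0.009],[0,0,0],0.03],[[0,-0.010,0.019],[0,0,0],0.03],[[0,-0.015,0.028],[0,0,0],0.03],[[0,-0.015,0.028],[0,0,0],0.03],[[0,-0.015,0.028],[0,0,0],0.03],[[0,-0.015,0.028],[0,0,0],0.03],[[0,-0.015,0.028],[0,0,0],0.03],[[0,-0.015,0.028],[0,0,0],0.03]]'
python3 -m crank '[[[0,-0.015,0.028],[0,0,0],0.03],[[0,-0.015,0.028],[0,0,0],0.03],[[0,-0.015,0.028],[0,0,0],0.03],[[0,-0.015,0.028],[0,0,0],0.03],[[0,-0.015,0.028],[0,0,0],0.03],[[0,-0.015,0.028],[0,0,0],0.03],[[0,-0.015,0.028],[0,0,0],0.03],[[0,-0.015,0.028],[0,0,0],0.03]]'
python3 -m crank '[[[0,-0.010,0.019],[0,0,0],0.03],[[0,-0.005,0.009],[0,0,0],0.03],[[0,0,0],[0,0,0],0.03],[[0,0,0],[0,0,0],0.03],[[0,0,0],[0,0,0],0.03],[[0,0,0],[0,0,0],0.03],[[0,0,0],[0,0,0],0.03],[[0,0,0],[0,0,0],0.03]]'
python3 - <<'E'
from h import *
c=cam("wrist");cv2.imwrite("pics/w5.png",c["img"])
print(ctrl.get_obs()["qpos"])
E
```

```text
t: 5.52
ee_pos: [536.3, 23.9, 194.1]
orientation: [0.707, 1.456, -0.71]
ft_force: [0.8, 0.1, -5.4]
width: 34.8
t: 6.18
ee_pos: [579.4, -225.9, 193.7]
orientation: [0.709, 1.456, -0.709]
ft_force: [0.9, -0.5, -6.0]
width: 34.8
t: 6.85
ee_pos: [586.8, -254.7, 196.3]
orientation: [0.708, 1.453, -0.708]
ft_force: [0.7, 0.5, -5.5]
width: 34.4
[-4.28407882e-01  4.73575602e-01  1.61547939e+00  3.28493654e-05
  1.05242011e+00 -1.09243203e+00]
```

View pics/w5.png

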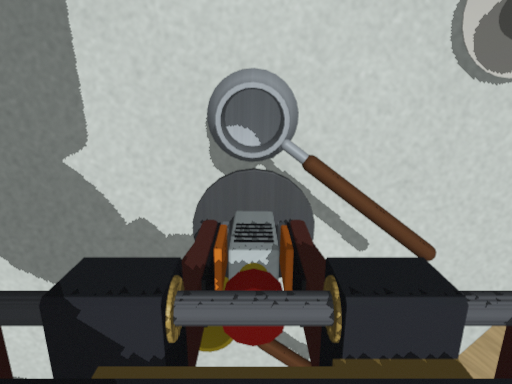

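```bash
python3 - <<'E'
from h import *
c=cam("wrist");o=ctrl.get_obs();Rt=R.from_rotvec(o["orientation"]).as_matrix()
a=cv2.resize(c["img"][60:165,200:310],None,fx=5,fy=5,interpolation=cv2.INTER_NEAREST)
b=cv2.resize(c["img"][165:305,190:320],None,fx=3.7,fy=3.7,interpolation=cv2.INTER_NEAREST)
h=max(a.shape[0],b.shape[0]);pad=lambda i:cv2.copyMakeBorder(i,0,h-i.shape[0],0,0,0)
cv2.imwrite("pics/w5c.png",cv2.resize(np.hstack([pad(a),pad(b)]),None,fx=.75,fy=.75))
g=cv2.cvtColor(c["img"],6)
# radial edge search from centre of mouth
cx,cy=252,117
for sgn,rng in(("in",(20,36)),("out",(34,46))):
  pts=[]
  for t in np.arange(0,2*np.pi,np.pi/36):
    r=np.arange(rng[0],rng[1],.25);v=cv2.remap(g.astype(np.float32),(cx+r*np.cos(t)).astype(np.float32)[None],(cy+r*np.sin(t)).astype(np.float32)[None],1)[0]
    d=np.gradient(cv2.blur(v[None],(5,1))[0]); k=d.argmax() if sgn=="in" else d.argmin(); pts.append((cx+r[k]*np.cos(t),cy+r[k]*np.sin(t)))
  pts=np.array(pts,np.float32)
  for _ in range(4):
    e=cv2.fitEllipse(pts);d=np.linalg.norm(pts-np.array(e[0]),axis=1);md=np.median(d);pts=pts[abs(d-md)<2]
  print(sgn,e,len(pts))
  p=onz(c,e[0],96);print(p,"tool",Rt.T@(p-o["ee_pos"]),"diam",sum(e[1])/2*np.linalg.norm(p-c["C"])/330)
E
```

```text
in ((252.1375274658203, 119.49761962890625), (63.98128890991211, 65.04529571533203), 179.4864959716797) 72
[ 550.18772102 -210.73584593   96.        ] tool [100.36174707  -1.57480058 -57.54393259] diam 51.66937397933631
out ((252.07342529296875, 119.38441467285156), (74.16680908203125, 75.93574523925781), 179.94223022460938) 72
[ 550.09458551 -210.69829427   96.        ] tool [100.36172211  -1.62502539 -57.63089131] diam 60.10819168980852
```

View pics/w5c.png

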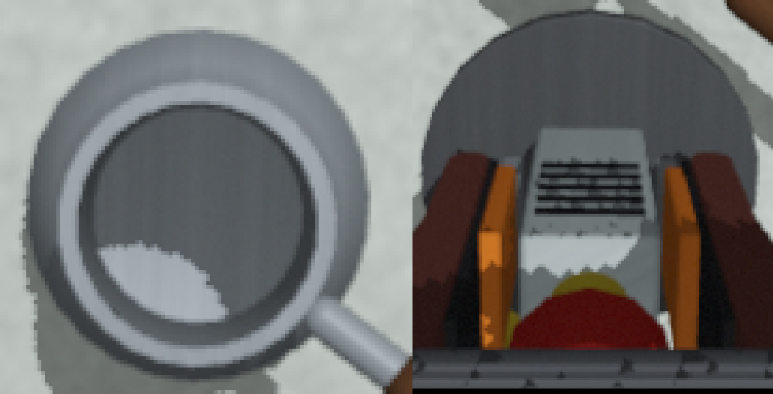

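```bash
cat >> h.py <<'E'
def toolpt(c,o,uv,x):
    Rt=R.from_rotvec(o["orientation"]).as_matrix(); v=Rt.T@ray(c,uv); C=Rt.T@(c["C"]-o["ee_pos"])
    return C+v*(x-C[0])/v[0]
E
python3 - <<'E'
from h import *
c=cam("wrist");o=ctrl.get_obs()
print("flange front",toolpt(c,o,(254.3,169.5),17.7)+[0,0,36])
print("core front",toolpt(c,o,(254.3,249.7),-34.3)+[0,0,12])
print("flangeL/R",toolpt(c,o,(193.5,220),17.7),toolpt(c,o,(313.8,220),17.7))
S=cam("scene");cv2.imwrite("pics/s5.png",cv2.resize(S["img"][60:260,130:330],None,fx=3,fy=3,interpolation=cv2.INTER_CUBIC))
E
```

```text
flange front [17.7        -0.08714197  0.94627023]
core front [-34.3         -0.22651869   0.9089001 ]
flangeL/R [ 17.7        -35.59339998  -4.90326663] [17.7        34.74628323 -4.9361206 ]
```

View pics/s5.png

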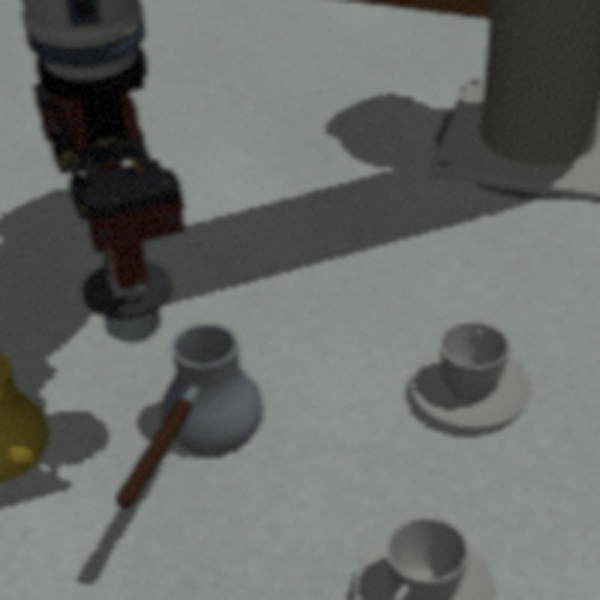

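```bash
python3 -m crank '[[[0,0,-0.008],[0,0,0],0.03],[[0,-0.001,-0.014],[0,0,0],0.03],[[0,0,-0.014],[0,0,0],0.03],[[0,0,-0.014],[0,0,0],0.03],[[0,-0.0005,-0.0085],[0,0,0],0.03],[[0.011,0,0],[0,0,0],0.03],[[0.015,0,0],[0,0,0],0.03],[[0.010,0,0],[0,0,0],0.03]]'
python3 -m crank '[[[0,0,0],[0,0,0],0.03],[[0,0,0],[0,0,0],0.03],[[0,0,0],[0,0,0],0.03],[[0,0,0],[0,0,0],0.03],[[0,0,0],[0,0,0],0.03],[[0,0,0],[0,0,0],0.03],[[0,0,0],[0,0,0],0.03],[[0,0,0],[0,0,0],0.03]]'
python3 - <<'E'
from h import *
o=ctrl.get_obs();Rt=R.from_rotvec(o["orientation"]).as_matrix();print(o["ee_pos"]+Rt@[0,-.1,.9],Rt.round(3),o["ft_force"])
w=cam("wrist")["img"][100:300,130:380];s=cam("scene")["img"][150:240,150:250];t=cam("top")["img"][150:240,265:365]
cv2.imwrite("pics/m6.png",np.hstack([cv2.resize(w,(360,290)),cv2.resize(s,(320,290),interpolation=2)]))
cv2.imwrite("pics/t6.png",cv2.resize(t,None,fx=5,fy=5,interpolation=2))
E
```

```text
t: 7.72
ee_pos: [549.5, -210.5, 159.0]
orientation: [0.708, 1.452, -0.708]
ft_force: [-0.3, 1.0, -6.5]
width: 34.8
t: 8.38
ee_pos: [549.7, -210.5, 160.4]
orientation: [0.708, 1.452, -0.708]
ft_force: [-0.5, 0.5, -6.2]
width: 34.7
[ 550.13653595 -211.27970469  160.43494924] [[ 0.     0.788  0.616]
 [-0.     0.616 -0.788]
 [-1.     0.     0.   ]] [-0.53268201  0.48361706 -6.21487438]
```

View pics/m6.png

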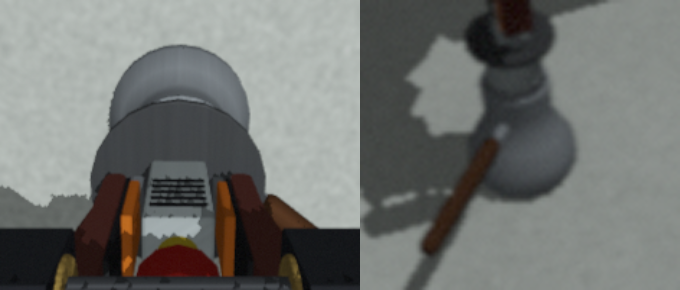

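View pics/t6.png

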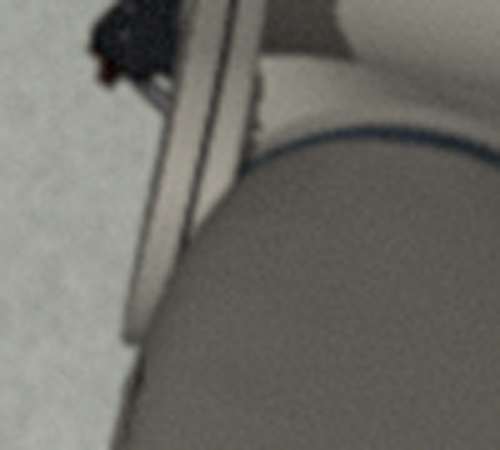

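```bash
python3 -m crank '[[[0.002,0,0],[0,0,0],0.03],[[0.002,0,0],[0,0,0],0.03],[[0.002,0,0],[0,0,0],0.03],[[0.002,0,0],[0,0,0],0.03],[[0.002,0,0],[0,0,0],0.03],[[0.002,0,0],[0,0,0],0.03],[[0,0,0],[0,0,0],0.03],[[0,0,0],[0,0,0],0.03]]'
python3 - <<'E'
from h import *
o=ctrl.get_obs();print(o["ft_force"],o["moment"])
w=cam("wrist")["img"][100:300,130:380];s=cam("scene")["img"][150:240,150:250]
cv2.imwrite("pics/m7.png",np.hstack([cv2.resize(w,(360,290)),cv2.resize(s,(320,290),interpolation=2)]))
E
```

```text
t: 9.2
ee_pos: [549.5, -210.4, 147.9]
orientation: [0.708, 1.453, -0.709]
ft_force: [-0.0, -0.1, -5.1]
width: 34.4
[-0.03855306 -0.1444033  -5.12273023] [-0.03119691 -0.02018993  0.07830033]
```

View pics/m7.png

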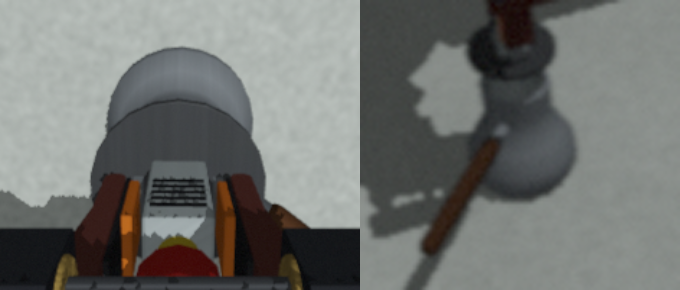

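```bash
python3 -m crank '[[[0.002,0,0],[0,0,0],0.03],[[0.002,0,0],[0,0,0],0.03],[[0.002,0,0],[0,0,0],0.03],[[0.002,0,0],[0,0,0],0.03],[[0.002,0,0],[0,0,0],0.03],[[0.002,0,0],[0,0,0],0.03],[[0.002,0,0],[0,0,0],0.03],[[0,0,0],[0,0,0],0.03]]'
python3 -m crank '[[[0.002,0,0],[0,0,0],0.03],[[0.002,0,0],[0,0,0],0.03],[[0.002,0,0],[0,0,0],0.03],[[0.002,0,0],[0,0,0],0.03],[[0.002,0,0],[0,0,0],0.03],[[0,0,0],[0,0,0],0.03],[[0,0,0],[0,0,0],0.03],[[0,0,0],[0,0,0],0.03]]'
```

```text
t: 9.97
ee_pos: [549.3, -210.4, 133.6]
orientation: [0.709, 1.453, -0.709]
ft_force: [-0.1, -0.7, -6.9]
width: 34.6
t: 10.63
ee_pos: [549.6, -210.5, 124.2]
orientation: [0.708, 1.452, -0.708]
ft_force: [-0.5, -0.6, -5.9]
width: 34.2
```

```bash
python3 -m crank '[[[0.001,0,0],[0,0,0],0.03],[[0.001,0,0],[0,0,0],0.03],[[0.001,0,0],[0,0,0],0.03],[[0,0,0],[0,0,0],0.03],[[0,0,0],[0,0,0],0.03],[[0,0,0],[0,0,0],0.03],[[0,0,0],[0,0,0],0.03],[[0,0,0],[0,0,0],0.03]]'
python3 - <<'E'
from h import *
o=ctrl.get_obs();print(o["ft_force"],o["moment"])
w=cam("wrist")["img"][100:300,130:380];s=cam("scene")["img"][150:240,150:250]
cv2.imwrite("pics/m8.png",np.hstack([cv2.resize(w,(360,290)),cv2.resize(s,(320,290),interpolation=2)]))
E
```

```text
t: 11.3
ee_pos: [549.6, -210.5, 121.2]
orientation: [0.708, 1.452, -0.708]
ft_force: [-0.7, 0.1, -5.7]
width: 34.6
[-0.70626233  0.14222981 -5.69346555] [-0.04515042 -0.0014056  -0.0335298 ]
```

View pics/m8.png

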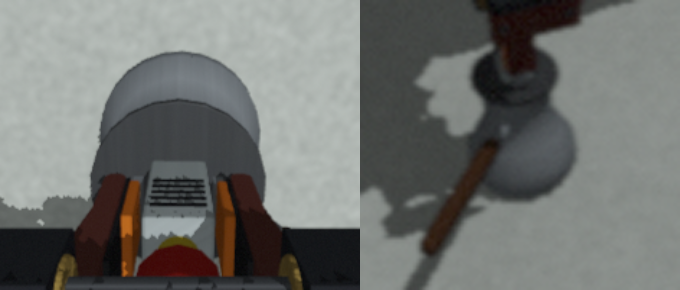

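Nearly seated and running freely. I'll go down in 0.5 mm rows until contact.

```bash
python3 -m crank '[[[0.0005,0,0],[0,0,0],0.03],[[0,0,0],[0,0,0],0.03],[[0.0005,0,0],[0,0,0],0.03],[[0,0,0],[0,0,0],0.03],[[0.0005,0,0],[0,0,0],0.03],[[0,0,0],[0,0,0],0.03],[[0,0,0],[0,0,0],0.03],[[0,0,0],[0,0,0],0.03]]'
```

```text
t: 12.07
ee_pos: [549.6, -210.5, 119.7]
orientation: [0.708, 1.452, -0.708]
ft_force: [0.1, -0.6, -6.5]
width: 34.7
```

```bash
python3 -m crank '[[[0.0005,0,0],[0,0,0],0.03],[[0,0,0],[0,0,0],0.03],[[0.0005,0,0],[0,0,0],0.03],[[0,0,0],[0,0,0],0.03],[[0,0,0],[0,0,0],0.03],[[0,0,0],[0,0,0],0.03],[[0,0,0],[0,0,0],0.03],[[0,0,0],[0,0,0],0.03]]'
```

```text
t: 12.73
ee_pos: [549.6, -210.5, 118.7]
orientation: [0.708, 1.452, -0.708]
ft_force: [0.5, 0.3, -5.8]
width: 34.7
```

```bash
python3 -m crank '[[[0.0005,0,0],[0,0,0],0.03],[[0,0,0],[0,0,0],0.03],[[0,0,0],[0,0,0],0.03],[[0.0005,0,0],[0,0,0],0.03],[[0,0,0],[0,0,0],0.03],[[0,0,0],[0,0,0],0.03],[[0,0,0],[0,0,0],0.03],[[0,0,0],[0,0,0],0.03]]'
```

```text
t: 13.4
ee_pos: [549.8, -210.6, 118.6]
orientation: [0.708, 1.451, -0.708]
ft_force: [-3.5, 1.9, 6.7]
width: 34.7
```

```bash
python3 -m crank '[[[-0.0005,0,0],[0,0,0],0.03],[[0,0,0],[0,0,0],0.03],[[0,0,0],[0,0,0],0.06],[[0,0,0],[0,0,0],0.0878],[[0,0,0],[0,0,0],0.0878],[[0,0,0],[0,0,0],0.0878],[[0,0,0],[0,0,0],0.0878],[[0,0,0],[0,0,0],0.0878]]'
python3 - <<'E'
from h import *
o=ctrl.get_obs();print(o["ft_force"],o["moment"])
c=cam("wrist");cv2.imwrite("pics/w9.png",c["img"])
E
```

```text
t: 14.07
ee_pos: [549.6, -210.5, 118.1]
orientation: [0.708, 1.452, -0.708]
ft_force: [-0.0, 0.4, 0.2]
width: 71.1
[-0.011845    0.40000505  0.20694977] [-0.03118076  0.02560054 -0.0070026 ]
```

View pics/w9.png

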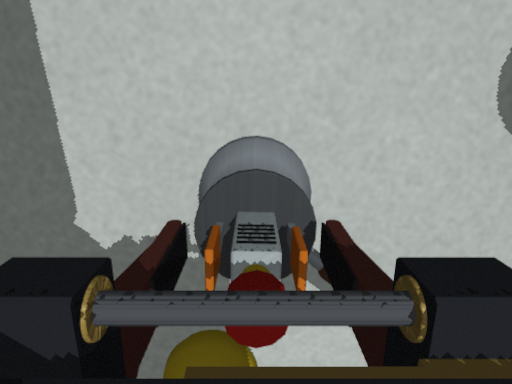

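```bash
python3 -m crank '[[[0,0,0],[0,0,0],0.0878],[[0,0,0],[0,0,0],0.0878],[[-0.015,0,0],[0,0,0],0.0878],[[-0.02,0,0],[0,0,0],0.0878],[[-0.025,0,0],[0,0,0],0.0878],[[-0.025,0,0],[0,0,0],0.0878],[[-0.015,0,0],[0,0,0],0.0878],[[-0.01,0,0],[0,0,0],0.0878]]'
python3 -m crank '[[[0,0,0],[0,0,0],0],[[0,0,0],[0,0,0],0],[[0,0,0],[0,0,0],0],[[0,0,0],[0,0,0],0],[[0,0,0],[0,0,0],0],[[0,0,0],[0,0,0],0],[[0,0,0],[0,0,0],0],[[0,0,0],[0,0,0],0]]'
python3 - <<'E'
from h import *
o=ctrl.get_obs();print(o["ft_force"],o["ee_pos"])
c=cam("wrist");cv2.imwrite("pics/w10.png",c["img"])
S=cam("scene");cv2.imwrite("pics/s10.png",cv2.resize(S["img"][130:240,150:260],None,fx=5,fy=5,interpolation=2))
E
```

```text
t: 14.78
ee_pos: [550.4, -210.8, 230.4]
orientation: [0.708, 1.449, -0.708]
ft_force: [-0.5, 0.9, 0.4]
width: 87.6
t: 15.45
ee_pos: [549.5, -210.4, 227.8]
orientation: [0.708, 1.453, -0.709]
ft_force: [-1.1, 0.1, -0.4]
width: 38.0
[-1.10111887  0.12059844 -0.42204409] [ 549.45977147 -210.43216007  227.82588142]
```

View pics/w10.png

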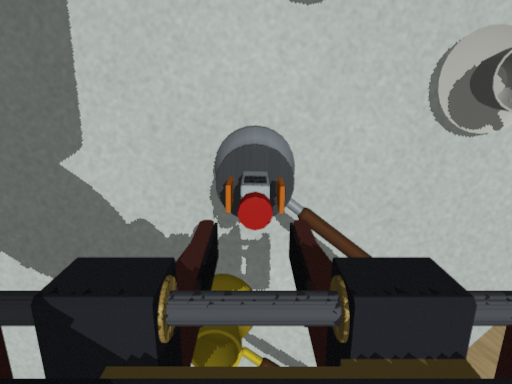

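View pics/s10.png

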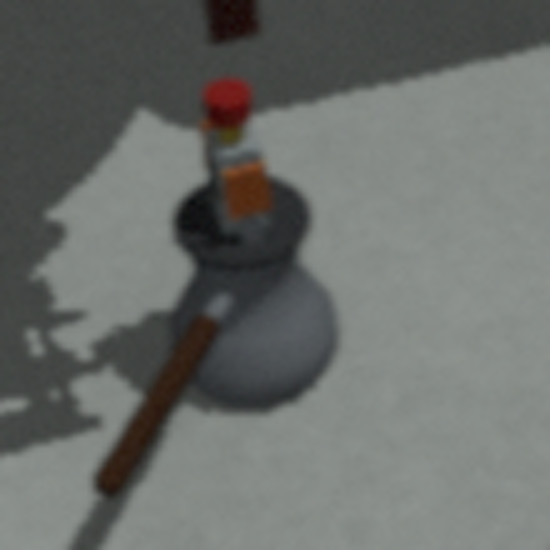

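```bash
python3 - <<'E'
from h import *
c=cam("wrist");o=ctrl.get_obs();S=cam("scene")
i=c["img"].astype(int);m=((i[...,2]>130)&(i[...,1]<60)&(i[...,0]<70)).astype(np.uint8);m[250:]=0
ct=max(cv2.findContours(m,0,2)[0],key=cv2.contourArea);e=cv2.fitEllipse(ct);print(e)
for z in(175,180,185,190):
    q=toolpt(c,o,e[0],o["ee_pos"][2]-z);dep=(c["Rc"].T@(onz(c,e[0],z)-c["C"]))[2];print(z,q,"d",(sum(e[1])/2+1)*dep/330)
i=S["img"].astype(int);m=((i[...,2]>110)&(i[...,1]<60)&(i[...,0]<70)).astype(np.uint8)[140:160,185:205]
ys,xs=np.nonzero(m);print(xs.min()+185,xs.max()+185,ys.min()+140,ys.max()+140,len(xs))
for z in(178,183,188):print(z,proj(S,[550,-211.2,z]))
a=cv2.resize(c["img"][150:240,210:300],None,fx=6,fy=6,interpolation=0);cv2.imwrite("pics/w10c.png",a)
E
```

```text
((254.50186157226562, 212.00009155273438), (29.797178268432617, 33.952186584472656), 68.7505111694336)
175 [53.11408922  0.10281759  2.67884554] d 22.807772468495187
180 [48.11408922  0.08129625  0.92160576] d 22.281089203987623
185 [43.11408922  0.05977491 -0.83563402] d 21.75440593948006
190 [38.11408922  0.03825356 -2.5928738 ] d 21.227722674972494
192 198 147 150 21
178 [195.10896829 147.95635983]
183 [194.9185038  146.32680768]
188 [194.7266881  144.68569497]
```

View pics/w10c.png

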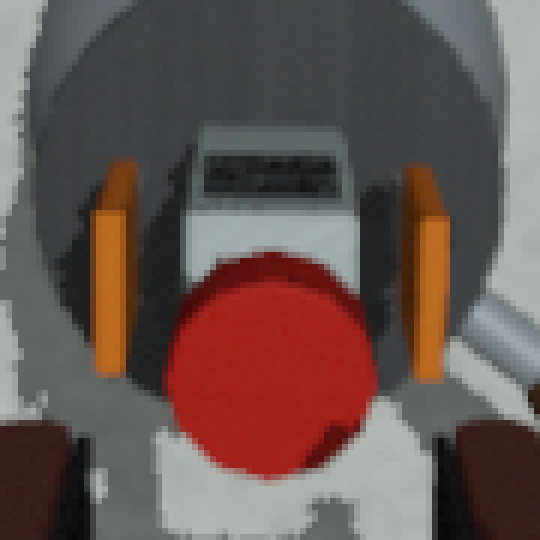

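```bash
python3 -m crank '[[[0,0,0.001],[0,0,0],0],[[0,0,0],[0,0,0],0],[[0,0,0],[0,0,0],0],[[0.01,0,0],[0,0,0],0],[[0.012,0,0],[0,0,0],0],[[0.010,0,0],[0,0,0],0],[[0.004,0,0],[0,0,0],0],[[0,0,0],[0,0,0],0]]'
python3 -m crank '[[[0,0,0],[0,0,0],0],[[0,0,0],[0,0,0],0],[[0,0,0],[0,0,0],0],[[0,0,0],[0,0,0],0],[[0,0,0],[0,0,0],0],[[0,0,0],[0,0,0],0],[[0,0,0],[0,0,0],0],[[0,0,0],[0,0,0],0]]'
python3 - <<'E'
from h import *
c=cam("wrist");cv2.imwrite("pics/w11.png",c["img"])
S=cam("scene");cv2.imwrite("pics/s11.png",cv2.resize(S["img"][110:240,130:260],None,fx=4,fy=4,interpolation=2))
E
```

```text
t: 16.32
ee_pos: [549.1, -210.8, 190.1]
orientation: [0.709, 1.456, -0.709]
ft_force: [-0.3, -0.3, 0.9]
width: 0.6
t: 16.98
ee_pos: [550.2, -211.3, 192.3]
orientation: [0.708, 1.452, -0.708]
ft_force: [0.3, -0.4, 0.7]
width: 0.2
```

View pics/w11.png

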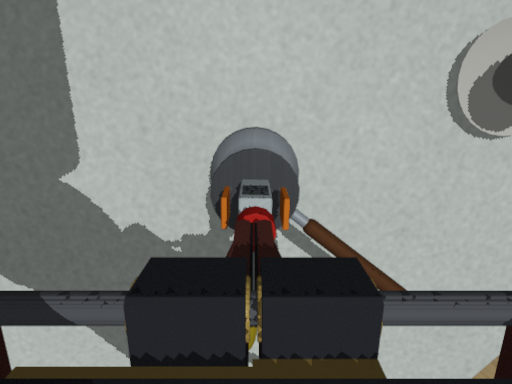

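View pics/s11.png

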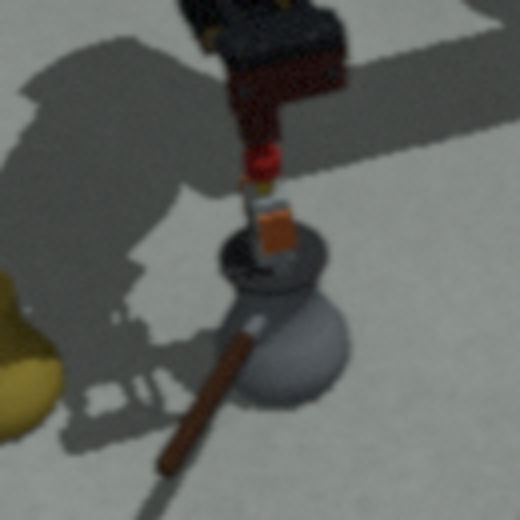

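Fingers are closed and centred just above the button. I'll feel downward for it.

```bash
python3 -m crank '[[[0.001,0,0],[0,0,0],0],[[0.001,0,0],[0,0,0],0],[[0.001,0,0],[0,0,0],0],[[0.001,0,0],[0,0,0],0],[[0.001,0,0],[0,0,0],0],[[0,0,0],[0,0,0],0],[[0,0,0],[0,0,0],0],[[0,0,0],[0,0,0],0]]'
python3 - <<'E'
from h import *
print(ctrl.get_obs()["ft_force"])
E
```

```text
t: 17.75
ee_pos: [550.2, -211.3, 187.2]
orientation: [0.708, 1.452, -0.708]
ft_force: [0.2, 0.3, 0.9]
width: 0.4
[0.15287006 0.26905558 0.93162899]
```

```bash
python3 -m crank '[[[0.001,0,0],[0,0,0],0],[[0.001,0,0],[0,0,0],0],[[0.001,0,0],[0,0,0],0],[[0,0,0],[0,0,0],0],[[0,0,0],[0,0,0],0],[[0,0,0],[0,0,0],0],[[0,0,0],[0,0,0],0],[[0,0,0],[0,0,0],0]]'
```

```text
t: 18.42
ee_pos: [550.2, -211.3, 184.2]
orientation: [0.708, 1.452, -0.708]
ft_force: [-0.4, -0.2, 0.5]
width: 0.2
```

```bash
python3 -m crank '[[[0.001,0,0],[0,0,0],0],[[0.001,0,0],[0,0,0],0],[[0,0,0],[0,0,0],0],[[0,0,0],[0,0,0],0],[[0,0,0],[0,0,0],0],[[0,0,0],[0,0,0],0],[[0,0,0],[0,0,0],0],[[0,0,0],[0,0,0],0]]'
```

```text
t: 19.08
ee_pos: [550.1, -211.3, 182.1]
orientation: [0.708, 1.452, -0.708]
ft_force: [-0.1, 0.2, 1.0]
width: 0.4
```

```bash
python3 -m crank '[[[0.001,0,0],[0,0,0],0],[[0.001,0,0],[0,0,0],0],[[0,0,0],[0,0,0],0],[[0,0,0],[0,0,0],0],[[0,0,0],[0,0,0],0],[[0,0,0],[0,0,0],0],[[0,0,0],[0,0,0],0],[[0,0,0],[0,0,0],0]]'
```

```text
t: 19.75
ee_pos: [550.3, -211.3, 180.3]
orientation: [0.708, 1.452, -0.708]
ft_force: [-0.2, -0.5, 4.2]
width: 0.8
```

```bash
python3 -m crank '[[[0.001,0,0],[0,0,0],0],[[0.001,0,0],[0,0,0],0],[[0.001,0,0],[0,0,0],0],[[0.001,0,0],[0,0,0],0],[[0.001,0,0],[0,0,0],0],[[0,0,0],[0,0,0],0],[[0,0,0],[0,0,0],0],[[0,0,0],[0,0,0],0]]'
```

```text
t: 20.42
ee_pos: [550.3, -211.3, 175.5]
orientation: [0.708, 1.452, -0.708]
ft_force: [-0.6, 1.0, 6.9]
width: 0.6
```

```bash
python3 -m crank '[[[0.0005,0,0],[0,0,0],0],[[0.0005,0,0],[0,0,0],0],[[0.0005,0,0],[0,0,0],0],[[0.0005,0,0],[0,0,0],0],[[0,0,0],[0,0,0],0],[[0,0,0],[0,0,0],0],[[0,0,0],[0,0,0],0],[[0,0,0],[0,0,0],0]]'
```

```text
t: 21.08
ee_pos: [550.4, -211.4, 173.7]
orientation: [0.708, 1.452, -0.708]
ft_force: [-0.9, -0.2, 8.4]
width: 0.3
```

```bash
python3 -m crank '[[[0.0005,0,0],[0,0,0],0],[[0.0005,0,0],[0,0,0],0],[[0.0005,0,0],[0,0,0],0],[[0,0,0],[0,0,0],0],[[0,0,0],[0,0,0],0],[[0,0,0],[0,0,0],0],[[0,0,0],[0,0,0],0],[[0,0,0],[0,0,0],0]]'
```

```text
t: 21.75
ee_pos: [550.4, -211.3, 172.2]
orientation: [0.708, 1.452, -0.708]
ft_force: [-2.5, 1.1, 9.0]
width: 0.6
```

```bash
python3 -m crank '[[[0.0004,0,0],[0,0,0],0],[[0,0,0],[0,0,0],0],[[0,0,0],[0,0,0],0],[[0,0,0],[0,0,0],0],[[0,0,0],[0,0,0],0],[[0,0,0],[0,0,0],0],[[0,0,0],[0,0,0],0],[[0,0,0],[0,0,0],0]]'
```

```text
t: 22.42
ee_pos: [550.4, -211.3, 172.0]
orientation: [0.708, 1.452, -0.708]
ft_force: [-2.7, 1.0, 9.5]
width: 0.2
```

```bash
python3 -m crank '[[[0.0004,0,0],[0,0,0],0],[[0,0,0],[0,0,0],0],[[0,0,0],[0,0,0],0],[[0.0002,0,0],[0,0,0],0],[[0,0,0],[0,0,0],0],[[0,0,0],[0,0,0],0],[[0,0,0],[0,0,0],0],[[0,0,0],[0,0,0],0]]'
```

```text
t: 23.08
ee_pos: [550.5, -211.4, 172.0]
orientation: [0.708, 1.451, -0.708]
ft_force: [-4.2, 1.8, 13.5]
width: 0.4
```

```bash
python3 -m crank '[[[0.0002,0,0],[0,0,0],0],[[0,0,0],[0,0,0],0],[[0,0,0],[0,0,0],0],[[0,0,0],[0,0,0],0],[[0,0,0],[0,0,0],0],[[0,0,0],[0,0,0],0],[[0,0,0],[0,0,0],0],[[0,0,0],[0,0,0],0]]'
```

```text
t: 23.75
ee_pos: [550.5, -211.4, 172.0]
orientation: [0.708, 1.451, -0.708]
ft_force: [-4.2, 2.4, 15.6]
width: 0.5
```

```bash
python3 -m crank '[[[-0.001,0,0],[0,0,0],0],[[-0.004,0,0],[0,0,0],0],[[-0.01,0,0],[0,0,0],0],[[-0.015,0,0],[0,0,0],0],[[-0.015,0,0],[0.12,0,0],0.0878],[[-0.01,0,0],[0.12,0,0],0.0878],[[0,0,0],[0.12,0,0],0.0878],[[0,0,0],[0.12,0,0],0.0878]]'
python3 -m crank '[[[0,0,0],[0.12,0,0],0.0878],[[0,0,0],[0.12,0,0],0.0878],[[0,0,0],[0.12,0,0],0.0878],[[0,0,0],[0.12,0,0],0.0878],[[0,0,0],[0.12,0,0],0.0878],[[0,0,0],[0.12,0,0],0.0878],[[0,0,0],[0.12,0,0],0.0878],[[0,0,0],[0.12,0,0],0.0878]]'
python3 -m crank '[[[0,0,0],[0.12,0,0],0.0878],[[0,0,0],[0.01,0,0],0.0878],[[0,0,0],[0,0,0],0.0878],[[0,0,0],[0,0,0],0.0878],[[0,0,0],[0,0,0],0.0878],[[0,0,0],[0,0,0],0.0878],[[0,0,0],[0,0,0],0.0878],[[0,0,0],[0,0,0],0.0878]]'
python3 - <<'E'
from h import *
print(ctrl.get_obs()["qpos"])
c=cam("wrist");cv2.imwrite("pics/w12.png",c["img"]);cv2.imwrite("pics/w12c.png",cv2.resize(c["img"][150:250,200:310],None,fx=6,fy=6,interpolation=0))
E
```

```text
t: 24.42
ee_pos: [550.6, -211.4, 226.7]
orientation: [1.078, 1.286, -1.077]
ft_force: [0.5, -0.9, 0.4]
width: 23.5
t: 25.08
ee_pos: [550.1, -211.2, 225.7]
orientation: [1.758, 0.731, -1.759]
ft_force: [-0.0, 0.2, 0.1]
width: 77.0
t: 25.75
ee_pos: [550.2, -211.3, 225.5]
orientation: [1.838, 0.634, -1.838]
ft_force: [-0.5, -0.5, -0.1]
width: 87.4
[-3.86816532e-01  3.67956145e-01  1.70853777e+00 -1.39473306e-05
  1.06513012e+00  5.19549788e-01]
```

View pics/w12.png

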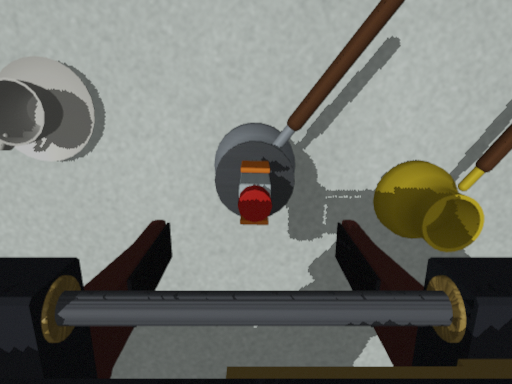

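View pics/w12c.png

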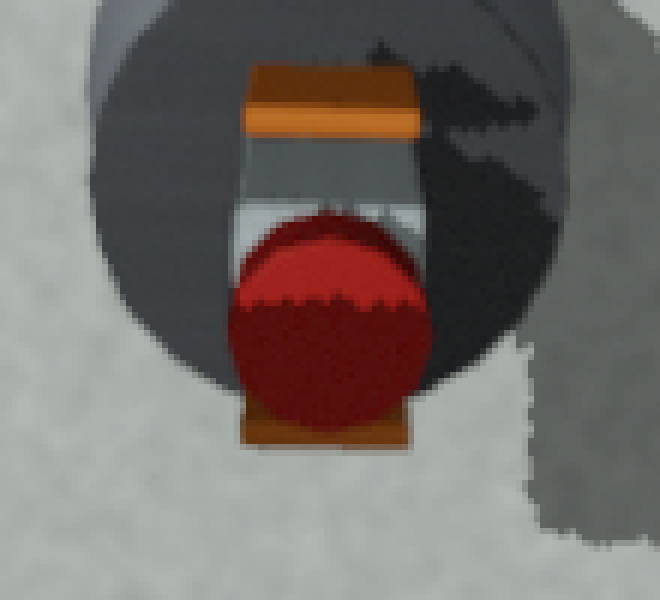

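```bash
python3 - <<'E'
from h import *
c=cam("wrist");o=ctrl.get_obs();X=o["ee_pos"][2]
print("core",toolpt(c,o,(255.2,183.3),X-153)+[0,0,11])
a=toolpt(c,o,(255.3,167),X-150);b=toolpt(c,o,(254.2,224.2),X-150);print(a,b,(a+b)/2)
print(toolpt(c,o,(241.2,224),X-150)-toolpt(c,o,(268.3,224.0),X-150))
e=toolpt(c,o,(241,171),X-150)-toolpt(c,o,(270,171),X-150);print(e)
print("button",toolpt(c,o,(255.1,205),X-172))
E
```

```text
core [72.46103565  0.47305983 -0.11951255]
[ 75.46103565   0.54115314 -22.75879044] [75.46103565 -0.21173096 22.30598442] [75.46103565  0.16471109 -0.22640301]
[ 0.00000000e+00 -2.09628513e+01  6.78271785e-03]
[ 0.00000000e+00 -2.14580658e+01  8.80104556e-03]
button [53.46103565  0.30741643 -0.50445959]
```

```bash
python3 -m crank '[[[0.01,0.0003,-0.0002],[0.015,0,0],0.0878],[[0.018,0,0],[0,0,0],0.0878],[[0.018,0,0],[0,0,0],0.0878],[[0.018,0,0],[0,0,0],0.0878],[[0.018,0,0],[0,0,0],0.0878],[[0.016,0,0],[0,0,0],0.0878],[[0.008,0,0],[0,0,0],0.0878],[[0.003,0,0],[0,0,0],0.0878]]'
python3 -m crank '[[[0,0,0],[0,0,0],0.0878],[[0,0,0],[0,0,0],0.0878],[[0,0,0],[0,0,0],0.0878],[[0,0,0],[0,0,0],0.0878],[[0,0,0],[0,0,0],0.06],[[0,0,0],[0,0,0],0.045],[[0,0,0],[0,0,0],0.04],[[0,0,0],[0,0,0],0.035]]'
python3 - <<'E'
from h import *
c=cam("wrist");cv2.imwrite("pics/w13.png",c["img"])
E
```

```text
t: 26.52
ee_pos: [549.4, -210.9, 114.5]
orientation: [1.847, 0.624, -1.852]
ft_force: [-0.1, -0.6, 0.2]
width: 87.6
t: 27.18
ee_pos: [550.6, -211.4, 116.7]
orientation: [1.849, 0.621, -1.848]
ft_force: [0.3, -0.2, 0.8]
width: 64.8
```

View pics/w13.png

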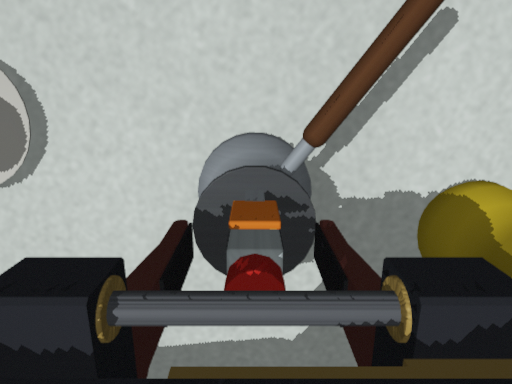

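```bash
python3 -m crank '[[[0,0,0],[0,0,0],0.03],[[0,0,0],[0,0,0],0.03],[[0,0,0],[0,0,0],0.028],[[0,0,0],[0,0,0],0.027],[[0,0,0],[0,0,0],0.026],[[0,0,0],[0,0,0],0.025],[[0,0,0],[0,0,0],0.018],[[0,0,0],[0,0,0],0.018]]'
python3 -m crank '[[[0,0,0],[0,0,0],0.018],[[0,0,0],[0,0,0],0.018],[[0,0,0],[0,0,0],0.018],[[0,0,0],[0,0,0],0.018],[[0,0,0],[0,0,0],0.018],[[0,0,0],[0,0,0],0.018],[[0,0,0],[0,0,0],0.018],[[0,0,0],[0,0,0],0.018]]'
python3 - <<'E'
from h import *
c=cam("wrist");cv2.imwrite("pics/w14.png",c["img"])
E
```

```text
t: 27.9
ee_pos: [550.6, -211.5, 116.5]
orientation: [1.849, 0.621, -1.848]
ft_force: [0.6, -0.5, -1.1]
width: 24.2
t: 28.57
ee_pos: [550.6, -211.5, 116.5]
orientation: [1.848, 0.621, -1.848]
ft_force: [1.8, -1.5, -2.1]
width: 23.4
```

View pics/w14.png

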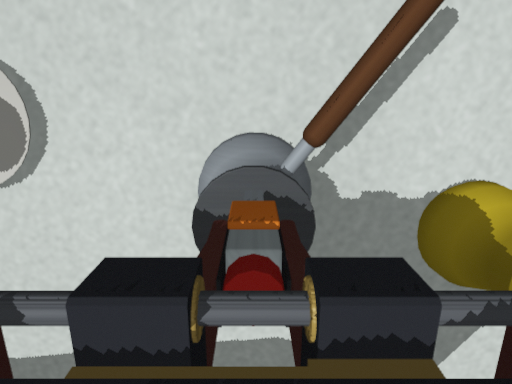

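```bash
python3 -m crank '[[[-0.0005,0,0],[0,0,0],0.018],[[-0.001,0,0],[0,0,0],0.018],[[-0.001,0,0],[0,0,0],0.018],[[-0.001,0,0],[0,0,0],0.018],[[-0.0015,0,0],[0,0,0],0.018],[[0,0,0],[0,0,0],0.018],[[0,0,0],[0,0,0],0.018],[[0,0,0],[0,0,0],0.018]]'
python3 - <<'E'
from h import *
o=ctrl.get_obs();print(o["ft_force"],o["moment"])
c=cam("wrist");cv2.imwrite("pics/w15.png",c["img"])
S=cam("scene");cv2.imwrite("pics/s15.png",cv2.resize(S["img"][110:240,130:260],None,fx=4,fy=4,interpolation=2))
E
```

```text
t: 29.28
ee_pos: [550.4, -211.3, 121.5]
orientation: [1.848, 0.622, -1.849]
ft_force: [0.9, 0.2, -6.2]
width: 23.8
[ 0.8648475   0.22479765 -6.20458186] [ 0.04809359 -0.08029429  0.06392967]
```

View pics/s15.png

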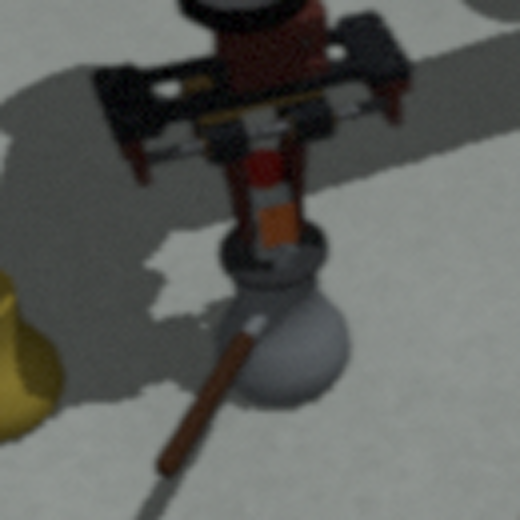

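```bash
python3 -m crank '[[[-0.001,0,0],[0,0,0],0.018],[[-0.002,0,0],[0,0,0],0.018],[[-0.002,0,0],[0,0,0],0.018],[[-0.002,0,0],[0,0,0],0.018],[[-0.002,0,0],[0,0,0],0.018],[[-0.002,0,0],[0,0,0],0.018],[[-0.002,0,0],[0,0,0],0.018],[[-0.002,0,0],[0,0,0],0.018]]'
python3 -m crank '[[[-0.0025,0,0],[0,0,0],0.018],[[-0.0025,0,0],[0,0,0],0.018],[[-0.0025,0,0],[0,0,0],0.018],[[-0.0025,0,0],[0,0,0],0.018],[[-0.0025,0,0],[0,0,0],0.018],[[-0.0025,0,0],[0,0,0],0.018],[[-0.0025,0,0],[0,0,0],0.018],[[-0.0025,0,0],[0,0,0],0.018]]'
python3 -m crank '[[[-0.003,0,0],[0,0,0],0.018],[[-0.004,0,0],[0,0,0],0.018],[[-0.005,0,0],[0,0,0],0.018],[[-0.005,0,0],[0,0,0],0.018],[[-0.005,0,0],[0,0,0],0.018],[[-0.005,0,0],[0,0,0],0.018],[[-0.004,0,0],[0,0,0],0.018],[[-0.002,0,0],[0,0,0],0.018]]'
python3 - <<'E'
from h import *
o=ctrl.get_obs();print(o["ft_force"],o["moment"],o["qpos"])
c=cam("wrist");cv2.imwrite("pics/w16.png",c["img"])
S=cam("scene");cv2.imwrite("pics/s16.png",cv2.resize(S["img"][110:240,130:260],None,fx=4,fy=4,interpolation=2))
E
```

```text
t: 30.05
ee_pos: [550.4, -211.4, 136.7]
orientation: [1.848, 0.622, -1.849]
ft_force: [-0.1, -0.4, -5.6]
width: 24.1
t: 30.72
ee_pos: [550.5, -211.4, 156.7]
orientation: [1.848, 0.622, -1.848]
ft_force: [0.0, -0.6, -5.0]
width: 23.5
t: 31.38
ee_pos: [550.8, -211.5, 190.4]
orientation: [1.849, 0.621, -1.847]
ft_force: [0.5, 0.2, -5.7]
width: 23.5
[ 0.50568815  0.15055599 -5.74431237] [-0.00779824  0.07575193 -0.01334663] [-3.86783556e-01  4.10600342e-01  1.73502937e+00  6.35392736e-06
  9.94865469e-01  5.35210418e-01]
```

View pics/s16.png

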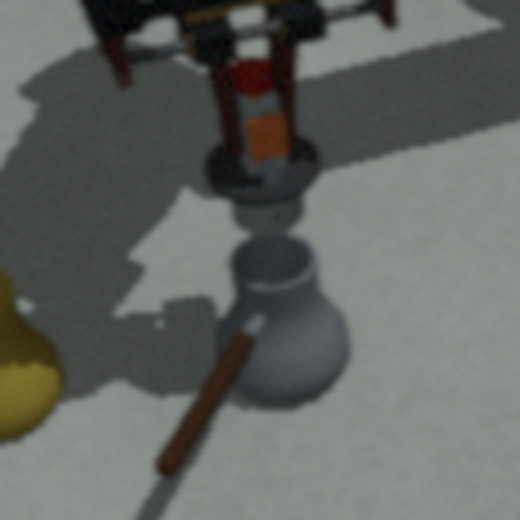

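View pics/w16.png

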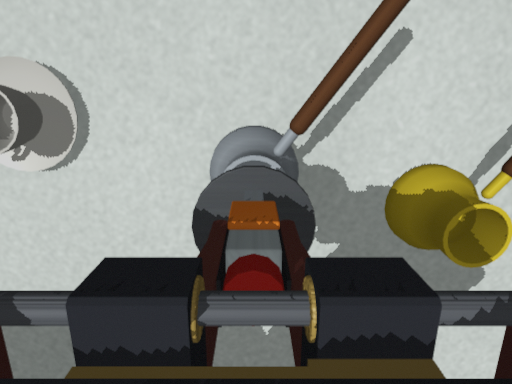

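```bash
python3 -m crank '[[[0,-0.0075,-0.0046],[0,0,0],0.018],[[0,-0.0163,-0.01],[0,0,0],0.018],[[0,-0.025,-0.0153],[0,0,0],0.018],[[0,-0.025,-0.0153],[0,0,0],0.018],[[0,-0.025,-0.0153],[0,0,0],0.018],[[0,-0.025,-0.0153],[0,0,0],0.018],[[0,-0.025,-0.0153],[0,0,0],0.018],[[0,-0.025,-0.0153],[0,0,0],0.018]]'
python3 -m crank '[[[0,-0.025,-0.0153],[0,0,0],0.018],[[0,-0.025,-0.0153],[0,0,0],0.018],[[0,-0.025,-0.0153],[0,0,0],0.018],[[0,-0.025,-0.0153],[0,0,0],0.018],[[0,-0.025,-0.0153],[0,0,0],0.018],[[0,-0.025,-0.0153],[0,0,0],0.018],[[0,-0.025,-0.0153],[0,0,0],0.018],[[0,-0.025,-0.0153],[0,0,0],0.018]]'
python3 -m crank '[[[0,-0.0125,-0.008],[0,0,0],0.018],[[0,-0.005,-0.003],[0,0,0],0.018],[[0,0,0],[0,0,0],0.018],[[0,0,0],[0,0,0],0.018],[[0,0,0],[0,0,0],0.018],[[0,0,0],[0,0,0],0.018],[[0,0,0],[0,0,0],0.018],[[0,0,0],[0,0,0],0.018]]'
python3 - <<'E'
from h import *
o=ctrl.get_obs();print(R.from_rotvec(o["orientation"]).as_matrix().round(3))
c=cam("wrist");cv2.imwrite("pics/w17.png",c["img"])
S=cam("scene");cv2.imwrite("pics/s17.png",cv2.resize(S["img"][100:260,280:480],None,fx=3.5,fy=3.5,interpolation=2))
E
```

```text
t: 32.15
ee_pos: [529.4, -6.7, 189.2]
orientation: [1.848, 0.622, -1.849]
ft_force: [-0.5, -0.7, -5.4]
width: 24.0
t: 32.82
ee_pos: [505.9, 226.5, 189.2]
orientation: [1.848, 0.622, -1.849]
ft_force: [0.1, 0.1, -6.0]
width: 23.8
t: 33.48
ee_pos: [505.3, 244.6, 189.5]
orientation: [1.849, 0.621, -1.849]
ft_force: [0.4, -0.4, -5.8]
width: 23.7
[[-0.     0.603 -0.798]
 [-0.    -0.798 -0.603]
 [-1.     0.     0.   ]]
```

View pics/s17.png

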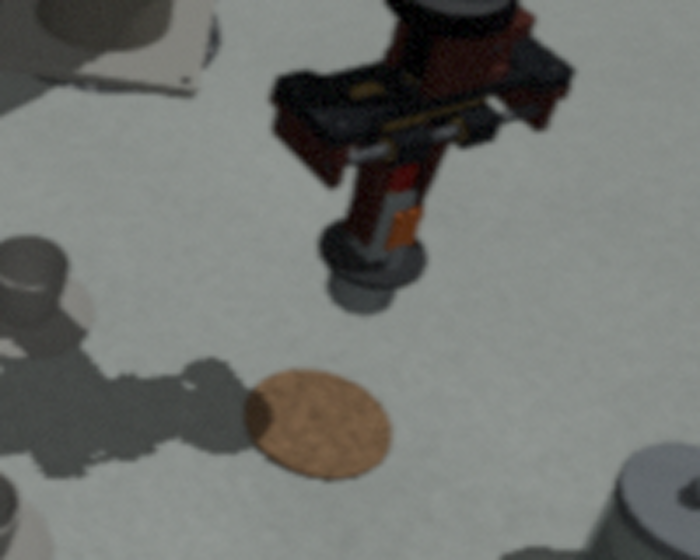

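View pics/w17.png

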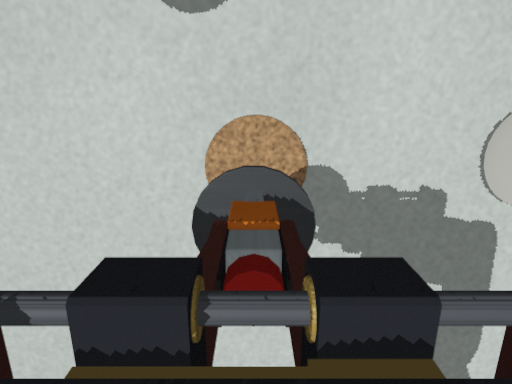

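```bash
python3 -m crank '[[[0.010,0,0],[0,0,0],0.018],[[0.017,0,0],[0,0,0],0.018],[[0.018,0,0],[0,0,0],0.018],[[0.018,0,0],[0,0,0],0.018],[[0.018,0,0],[0,0,0],0.018],[[0.016,0,0],[0,0,0],0.018],[[0.012,0,0],[0,0,0],0.018],[[0.007,0,0],[0,0,0],0.018]]'
python3 -m crank '[[[0.002,0,0],[0,0,0],0.018],[[0.001,0,0],[0,0,0],0.018],[[0,0,0],[0,0,0],0.018],[[0,0,0],[0,0,0],0.018],[[0,0,0],[0,0,0],0.018],[[0,0,0],[0,0,0],0.018],[[0,0,0],[0,0,0],0.018],[[0,0,0],[0,0,0],0.018]]'
python3 - <<'E'
from h import *
c=cam("wrist")
S=cam("scene");cv2.imwrite("pics/s18.png",np.hstack([cv2.resize(S["img"][140:250,310:420],None,fx=3.5,fy=3.5,interpolation=2),cv2.resize(c["img"],(513,385))])[:,:790])
E
```

```text
t: 34.25
ee_pos: [504.3, 244.9, 71.5]
orientation: [1.846, 0.621, -1.851]
ft_force: [-0.2, 0.4, -4.8]
width: 23.9
t: 34.92
ee_pos: [505.3, 245.4, 70.8]
orientation: [1.849, 0.622, -1.848]
ft_force: [0.0, 0.2, -5.8]
width: 24.1
```

View pics/s18.png

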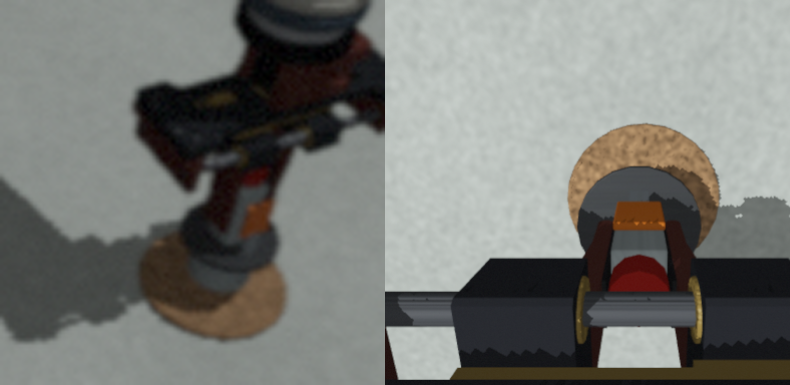

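Centred over the coaster. The last 6 mm I'll do slowly, by feel.

```bash
python3 -m crank '[[[0.001,0,0],[0,0,0],0.018],[[0.001,0,0],[0,0,0],0.018],[[0.001,0,0],[0,0,0],0.018],[[0.001,0,0],[0,0,0],0.018],[[0.0005,0,0],[0,0,0],0.018],[[0,0,0],[0,0,0],0.018],[[0,0,0],[0,0,0],0.018],[[0,0,0],[0,0,0],0.018]]'
```

```text
t: 35.68
ee_pos: [505.2, 245.3, 66.0]
orientation: [1.848, 0.622, -1.848]
ft_force: [-0.4, 0.0, -5.7]
width: 23.6
```

```bash
python3 -m crank '[[[0.0005,0,0],[0,0,0],0.018],[[0,0,0],[0,0,0],0.018],[[0.0005,0,0],[0,0,0],0.018],[[0,0,0],[0,0,0],0.018],[[0,0,0],[0,0,0],0.018],[[0,0,0],[0,0,0],0.018],[[0,0,0],[0,0,0],0.018],[[0,0,0],[0,0,0],0.018]]'
```

```text
t: 36.35
ee_pos: [505.2, 245.3, 65.0]
orientation: [1.848, 0.622, -1.848]
ft_force: [0.3, -0.5, -5.8]
width: 24.0
```

```bash
python3 -m crank '[[[0.0005,0,0],[0,0,0],0.018],[[0,0,0],[0,0,0],0.018],[[0,0,0],[0,0,0],0.018],[[0.0003,0,0],[0,0,0],0.018],[[0,0,0],[0,0,0],0.018],[[0,0,0],[0,0,0],0.018],[[0,0,0],[0,0,0],0.018],[[0,0,0],[0,0,0],0.018]]'
```

```text
t: 37.02
ee_pos: [505.2, 245.4, 64.5]
orientation: [1.849, 0.622, -1.848]
ft_force: [-1.1, 0.1, 1.2]
width: 23.8
```

```bash
python3 -m crank '[[[0,0,0],[0,0,0],0.026],[[0,0,0],[0,0,0],0.03],[[0,0,0],[0,0,0],0.045],[[0,0,0],[0,0,0],0.07],[[0,0,0],[0,0,0],0.0878],[[0,0,0],[0,0,0],0.0878],[[0,0,0],[0,0,0],0.0878],[[0,0,0],[0,0,0],0.0878]]'
python3 -m crank '[[[0,0,0],[0,0,0],0.0878],[[0,0,0],[0,0,0],0.0878],[[-0.005,0,0],[0,0,0],0.0878],[[-0.015,0,0],[0,0,0],0.0878],[[-0.02,0,0],[0,0,0],0.0878],[[-0.025,0,0],[0,0,0],0.0878],[[-0.025,0,0],[0,0,0],0.0878],[[-0.025,0,0],[0,0,0],0.0878]]'
python3 -m crank '[[[-0.025,0,0],[0,0,0],0.0878],[[-0.015,0,0],[0,0,0],0.0878],[[-0.005,0,0],[0,0,0],0.0878],[[0,0,0],[0,0,0],0.0878],[[0,0,0],[0,0,0],0.0878],[[0,0,0],[0,0,0],0.0878],[[0,0,0],[0,0,0],0.0878],[[0,0,0],[0,0,0],0.0878]]'
python3 - <<'E'
from h import *
c=cam("wrist");o=ctrl.get_obs();X=o["ee_pos"][2]
S=cam("scene");cv2.imwrite("pics/s19.png",cv2.resize(S["img"][140:240,310:420],None,fx=5,fy=5,interpolation=2));cv2.imwrite("pics/s19f.png",S["img"])
cv2.imwrite("pics/w19.png",c["img"]);cv2.imwrite("pics/w19c.png",cv2.resize(c["img"][110:230,190:320],None,fx=5,fy=5,interpolation=0))
E
```

```text
t: 37.68
ee_pos: [505.1, 245.3, 64.2]
orientation: [1.848, 0.622, -1.848]
ft_force: [-0.6, -0.8, -0.3]
width: 66.3
t: 38.35
ee_pos: [505.0, 245.2, 180.6]
orientation: [1.848, 0.622, -1.849]
ft_force: [0.9, -0.1, -1.1]
width: 87.8
t: 39.02
ee_pos: [504.6, 245.1, 223.0]
orientation: [1.846, 0.621, -1.85]
ft_force: [0.2, 0.1, 0.0]
width: 87.9
```

View pics/s19.png

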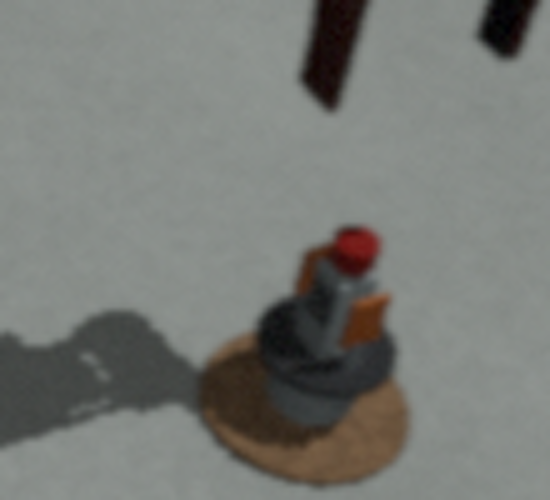

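View pics/s19f.png

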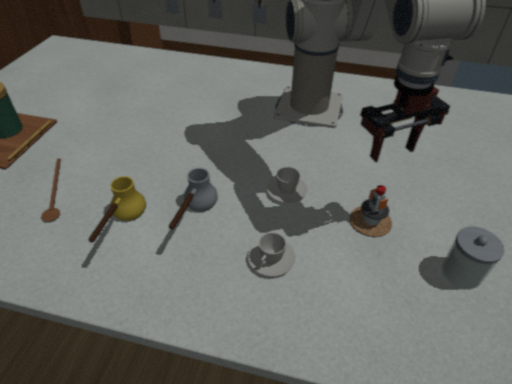

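View pics/w19c.png

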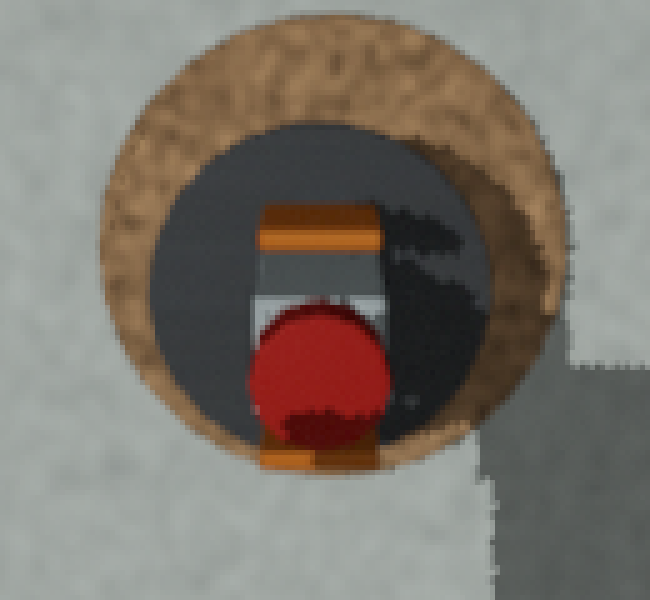

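```bash
python3 - <<'E'
from h import *
c=cam("wrist");o=ctrl.get_obs();X=o["ee_pos"][2]
a=toolpt(c,o,(254,156),X-98);b=toolpt(c,o,(254,203.8),X-98);print("over pads",b-a)
from workcell import workorder
print(workorder.close_job())
E
```

```text
over pads [ 0.          0.04467032 44.34786544]
the job is handed in; nothing more can be done
None
```

The gauge is standing upright on the cork coaster with the plungers locked at the width they took in the cezve's neck. I handed the job in at about 39 s, against the 72 s limit.

- **Seating:** With the pads squeezed, the gauge went down freely. At the calculated seat height I felt contact of about 12 N, so I backed off 0.5 mm and let the plungers out.
- **Locking:** The button went down about 10 mm to its hard stop. The last reading was 15.6 N with no further travel.
- **Lifting out:** I lifted it by the bare metal flats, which read 24 mm between the fingers. No drag showed in the force.
- **Placing:** It was set down with light contact, about 7 N, and let go.

**Last checks:** The pads measured 44.3 mm across at the end, about 45 mm just after locking, and 44 mm is expected for a 50 mm bore. In the last scene picture the cezve and both cups look to be where they were.

**Disagreements:** The scene camera placed the rim and the coaster 6–10 mm further out in x than the other two cameras did. I went by the wrist camera, and the free fit bore it out. There was also a small side force of about 4 N while seating and pressing. The plungers themselves were never seen directly; their width is judged from the pads.

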